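# Feed the sample mill, free its lever and hold it on

### The job

Pick up the scoop tray by its tab, tip its five rock lumps into the mill's round feed hopper and put the empty tray back down flat on the bench. Then flip the mill's safety catch right over, away from the lever, and only after that pull the upright lever by its black side grip all the way towards the robot; the job finishes while still holding the lever there, since it springs back when let go. Do not knock over or shove the glassware, bottles, bowl and rack around.

Things in the scene. Friction and masses are not known exactly. Their poses are not given: they have to be found in the camera images.
- tray_grip (a point): Where to grip the loose aluminium scoop tray: middle of its flat tab, 54 mm above the underside, 60 mm behind (-x) the tray's middle. The tab is 34 mm wide (y) and 10 mm thick, its top edge 76 mm up; it stands on the back wall and leans 20 degrees from vertical away from the tray, towards -x. Axes are the tray's: x to its open end, z up out of the floor. The tab end is turned roughly to the robot.
- tray_middle (a point): Centre of the tray's underside, on the bench at the start, left or right of the mill. Same axes. Floor 100 mm (x) by 84 mm (y), 4 mm thick; side and back walls 26 mm high, 4 mm thick; the +x end is open. Empty it weighs 0.1 to 0.2 kg.
- tray_lip (a point): Middle of the top of the tray floor at its open (+x) end, 4 mm above the underside: the lumps slide out here, at some 18 to 26 degrees of tilt. Same axes; it lies 110 mm along +x and 50 mm along -z from the grip point.
- catch (a joint): Turn of the steel safety catch, rad: 0 guarding (its tongue lies level across the robot side of the lever's stem and bars it), 1.6 flipped right over (tongue upright, paddle lying out to the mill's +y side). It moves freely and is top-heavy: pushed past about 0.85 it falls over to 1.6 and stays; short of about 0.55 it falls back to 0.
- catch_paddle (a point): Near the top of the catch's paddle, a flat steel bar 26 mm wide (x) and 8 mm thick standing up from the axle; 55 mm from the axle's centre, 10 mm short of the paddle's end. At catch 0 the paddle leans 25 degrees towards the mill's -y (the lever's side) and its axes are the mill's. Push it towards the mill's +y to flip it; under 2 N.
- catch_pivot (a point): Centre of the catch's axle in line with the paddle, 22 mm above the flat top of the mill's housing. The axle runs along the mill's x, and the paddle swings about it from the mill's -y side up and over to its +y side. Fixed to the mill, with the mill's axes.
- lever (a joint): Turn of the mill's lever, rad: 0 upright (rest), 0.55 at its stop, pulled over towards the mill's -x (the robot's side). A spring pulls it back: at the grip about 3 N at the start and 9 N at the stop.
- lever_grip (a point): Middle of the lever's free grip: a black round bar, 16 mm in diameter, that sticks out 52 mm level to the mill's +y from the top of the 12 mm steel stem. This point lies on the bar's axis 30 mm from the stem's, 135 mm above the hinge line and 105 mm above the housing's top when upright; the flipped catch stays 50 mm or more clear of it in y.
- lever_hinge (a point): The lever's hinge, under its stem, inside the housing 30 mm below its top; the hinge line runs along the mill's y, so the lever swings in the mill's x-z plane. Fixed to the mill, with the mill's axes: z up, x from the robot's side to the rear, y along the front to the left as seen from the robot.
- hopper_mouth (a point): Centre of the rim of the mill's feed hopper, a white ceramic funnel 156 mm across at the rim and 62 mm high, closed below; inner floor 57 mm under the rim, rim 152 mm above the bench. Axes are the mill's. The lever stands 120 mm and the catch's axle 210 mm from it along the mill's +y.
- mill_top (a point): Centre of the flat top of the mill's housing, a fixed grey box 180 mm (x) by 330 mm (y), its top 90 mm above the bench; a round motor sticks out behind. Axes are the mill's. The mill may stand turned by up to 0.15 rad.
- lump0_center (a point): Centre of grey rock lump 0, about 25 mm across and 18 to 22 mm high, about 20 g; it starts in the tray.
- lump1_center (a point): Centre of grey rock lump 1, about 25 mm across and 18 to 22 mm high, about 20 g; it starts in the tray.
- lump2_center (a point): Centre of grey rock lump 2, about 25 mm across and 18 to 22 mm high, about 20 g; it starts in the tray.
- lump3_center (a point): Centre of grey rock lump 3, about 25 mm across and 18 to 22 mm high, about 20 g; it starts in the tray.
- lump4_center (a point): Centre of grey rock lump 4, about 25 mm across and 18 to 22 mm high, about 20 g; it starts in the tray.
- washbottle: Bystander: white wash bottle, 66 mm across, 160 mm high; origin under its centre.
- beaker: Bystander: glass beaker, 64 mm across, 85 mm high, standing before the mill; origin under its centre.
- jar: Bystander: brown glass jar, 68 mm across, 90 mm high; origin under its centre.
- mortar: Bystander: white ceramic bowl, 100 mm across, 50 mm high; origin under its centre.
- rack: Bystander: wooden test-tube rack with tubes, 160 mm (x) by 60 mm (y), 121 mm high over the tubes; origin under its centre. It stands on the side of the mill where the tray is not.
Things that resemble listed ones, but are neither listed nor needed, are in the scene too. Leave any green look-alike of the part that bears tray_grip alone.

How it is judged:
By the outcome, as a careful person would: the job done as asked, in the order asked, and still so for the second after the job is handed in, while the arm keeps its last pose, push and grip.
It also fails if it takes over 72 s, if anything falls off the work surface, if the arm or the gripper's body presses on something with over 40 N, if the wrist force passes 120 N, or if a joint passes its speed limit or range.

### The arm

A 6-joint arm with a two-finger parallel gripper is mounted at the origin on the work surface. World frame = base frame: x ahead of the robot, y to its left, z up, the work surface at z = 0. Lengths are in m, angles in rad, forces in N, time in s.
With the tool pointing down it reaches from about 0.35 to 0.975 m from the base axis. Payload 4.9 kg.
Tool frame: the origin (TCP) lies at the very end of the fingers, on their centre line; the grasp point (between the pads) lies 19 mm behind it; z points along the fingers, x is the direction in which the jaws open and shut, and the axes are right-handed (so a half turn about z gives the same grasp; the last joint's range is limited). The gripper opens to 85 mm and grips with 20 to 120 N. Pads are 22 mm wide; open, the fingers measure 114 mm over their backs; the gripper's body (76 mm by 85 mm) begins 54 mm behind the grasp point. The pads swing forward as they close: fully open they stand 13 mm farther back than shut.
Start: joints at [0.999, 0.053, 1.613, -0, 1.476, -0.119], TCP at [0.273, 0.562, 0.231] pointing down, gripper open.
Joint ranges: [-3.01, 3.01], [-1.01, 2.22], [0.06, 2.58], [-1.02, 4.17], [0.09, 2.62], [-3.14, 3.14]. Speed limits (rad/s): [2.57, 2.57, 3.14, 3.14, 3.14, 3.14].

### API

Orientations are given as a unit quaternion [w, x, y, z].
In Python, from plant import * gives the robot as it stands.
- The arm moves only by the shell command python3 -m inch 'ROWS'. ROWS is text: rows parted by semicolons, each of 7 numbers parted by spaces: the shift along the tool's x, y, z in m, then the turn, a rotation vector about the tool's x, y, z in rad, then the closure, from 0 (fully open) to 1 (shut). A call has 1 to 10 rows; each row shifts and turns the commanded pose from where the row before left it, along the tool's axes as they then stand; what a row does not reach is not made up. A row lasts 1/12 s, in which the tool goes at most 41.7 mm and 7.16 degrees, less where a joint would pass 70% of its speed; a pose out of reach is approached as far as the arm can. A call with a gripper value outside its range is refused whole. The fingers move at their own pace and stop on an object; the grip force is fixed at half the most. Time passes only in rows, so rows that do not move let the fingers close. It gives the time, the measured TCP pose, the force and the opening at its end, in the units of the state.
- state(): the state, without advancing time (a new reading comes with each control period).
- grab_frame(name): name is "scene" or "side" or "wrist"; returns the picture (420x560x3 uint8, blue, green, red); there is no depth.
- camera_info(name): a dict with "vertical_fov" (degrees; the focal length in pixels is half the picture's height over the tangent of half this angle, whatever the lens; pixels are square), "cx", "cy" (the principal point, pixels), "k1" (the pictures are not rectified: a ray, as slopes to the right and down, at radius r is drawn at 1 + k1 r^2 times it, then the intrinsics apply), "origin" and "rotation" of the camera in the world. Camera axes: x right, y down, z forward; pixel columns grow to the right and rows downward; lengths in m; the calibration is good to about 2 mm. A picture is of the moment at which its call begins: read the wrist's pose just before it. camera_info takes no time and is no camera call; for the wrist camera it gives the pose at the moment of the call.
- job_done(): hands the job in, once; it reports no verdict.
The state is a dict: "time": time; "joint_pos": joint angles; "joint_vel": joint speeds; "joint_efforts": joint torques, N m; "tool_pos": TCP position; "tool_rot": TCP orientation; "contact_force": force on the tool from outside, world axes, zero at the start; "ft_torque": the same for the moment, N m; "gripper_width": opening from 0.0 (shut) to 1.0 (fully open).
Only numpy, scipy, OpenCV 4.12 (cv2) and the standard library are available. Lean on these libraries where they do the work, as an engineer would, in place of code of your own. Each camera call takes 0.05 s, during which the arm holds its last target.

## Working session

There is one attempt and no reset: what is moved stays moved. The work goes in short steps, Python scripts to look and compute and a shell command to move; the robot and the scene stay as the last step left them, time stands still between calls to the robot, and variables do not carry over. Pictures are saved under pics/ and viewed, and the job is handed in when it is done.

```bash
ls; mkdir -p pics; cat > h.py <<'E'
from plant import *
import numpy as np, cv2
from scipy.spatial.transform import Rotation as R
def K(n):
    c=camera_info(n); f=210/np.tan(np.radians(c["vertical_fov"])/2); return c,f
def ray(c,u,v):
    f=210/np.tan(np.radians(c["vertical_fov"])/2)
    d=np.array([(u-c["cx"])/f,(v-c["cy"])/f]); s=d.copy()
    for _ in range(30): s=d/(1+c["k1"]*(s@s))
    r=np.array(c["rotation"])
    if r.size==4: r=R.from_quat(np.roll(r.ravel(),-1)).as_matrix()
    w=r@np.array([s[0],s[1],1]); return np.array(c["origin"]),w/np.linalg.norm(w)
def onz(c,u,v,z):
    o,d=ray(c,u,v); return o+d*(z-o[2])/d[2]
def proj(c,p):
    f=210/np.tan(np.radians(c["vertical_fov"])/2)
    r=np.array(c["rotation"])
    if r.size==4: r=R.from_quat(np.roll(r.ravel(),-1)).as_matrix()
    q=r.T@(np.array(p)-np.array(c["origin"])); s=q[:2]/q[2]; s=s*(1+c["k1"]*(s@s)); return s*f+[c["cx"],c["cy"]]
def tri(*rs):
    A=0;b=0
    for o,d in rs:
        P=np.eye(3)-np.outer(d,d);A=A+P;b=b+P@o
    x=np.linalg.solve(A,b); return x,[np.linalg.norm((np.eye(3)-np.outer(d,d))@(x-o)) for o,d in rs]
def T():
    s=state(); return np.array(s["tool_pos"]),R.from_quat(np.roll(s["tool_rot"],-1))
E
python3 - <<'E'
from h import *
import json
print(state())
for n in("scene","side","wrist"):
    c=camera_info(n);print(n,c)
    im=grab_frame(n);cv2.imwrite(f"pics/{n}0.png",im)
E
```

```text
pics
{'time': 0.0, 'joint_pos': array([ 9.99014804e-01,  5.33683332e-02,  1.61429526e+00, -1.97869389e-05,
        1.47600787e+00, -1.18979350e-01]), 'joint_vel': array([ 0.00111038, -0.00015718,  0.00060813,  0.00015868, -0.00080625,
       -0.00148993]), 'joint_efforts': array([-1.23034893e-04, -3.93668532e+01, -3.70185435e+01, -7.65716118e-05,
        7.08673979e-03, -8.44970174e-06]), 'tool_pos': array([0.27308096, 0.56148823, 0.23005516]), 'tool_rot': array([ 4.51649760e-04,  8.47786464e-01,  5.30336715e-01, -9.36199625e-04]), 'contact_force': array([-0.1107602 , -0.17890442,  1.80214303]), 'ft_torque': array([ 0.01100755, -0.02810481,  0.02760261]), 'gripper_width': 0.9964767488301166}
scene {'vertical_fov': 44.24720228751893, 'cx': 284.8337635304574, 'cy': 211.74530219567518, 'k1': -0.027858150621102515, 'origin': array([1.18691954, 0.77251318, 0.92326881]), 'rotation': array([-0.17130769,  0.32563078,  0.83211415, -0.41497507])}
side {'vertical_fov': 46.283254550525285, 'cx': 279.51702374655434, 'cy': 203.51915104555692, 'k1': -0.13350956458283764, 'origin': array([-0.46029386, -0.89219321,  1.05468364]), 'rotation': array([-0.42667717,  0.81812487, -0.34741959,  0.16708655])}
wrist {'vertical_fov': 65.55352991626565, 'cx': 276.234312298612, 'cy': 208.53681333094138, 'k1': 0.023455147927840897, 'origin': array([0.20676173, 0.59385451, 0.37367196]), 'rotation': array([0.12666671, 0.83863776, 0.52391959, 0.0784252 ])}
```

View pics/scene0.png

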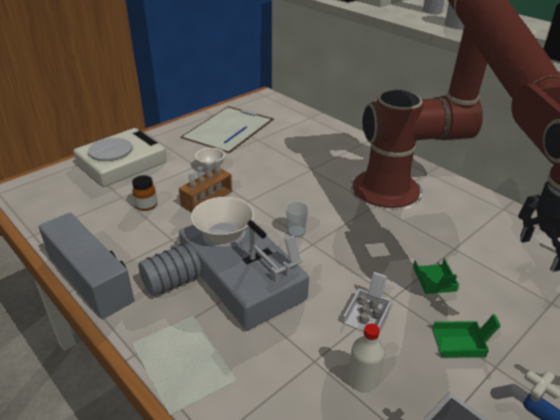

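View pics/side0.png

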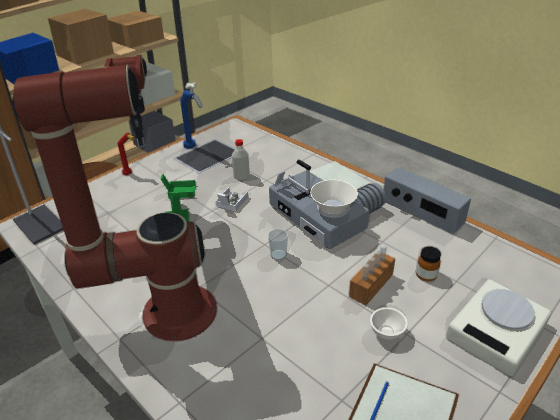

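View pics/wrist0.png

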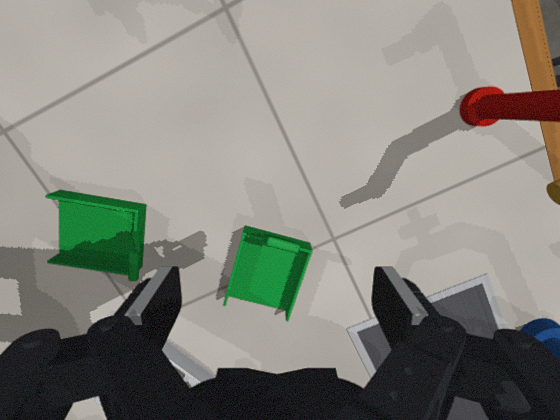

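The scene view shows the aluminium tray at (370,303) with its tab at (377,285). Two green look-alikes stand at (437,275) and (465,335) and are not to be touched. The mill's hopper is at (222,220). I'll confirm with enlarged crops.

```bash
python3 - <<'E'
import cv2
a=cv2.imread("pics/scene0.png")
cv2.imwrite("pics/c1.png",cv2.resize(a[260:340,320:420],None,fx=7,fy=7,interpolation=cv2.INTER_CUBIC))
cv2.imwrite("pics/c2.png",cv2.resize(a[190:330,170:320],None,fx=4.2,fy=4.2,interpolation=cv2.INTER_CUBIC))
b=cv2.imread("pics/side0.png")
cv2.imwrite("pics/c3.png",cv2.resize(b[145:255,200:390],None,fx=4,fy=4,interpolation=cv2.INTER_CUBIC))
E
```

```text
(no output)
```

View pics/c1.png

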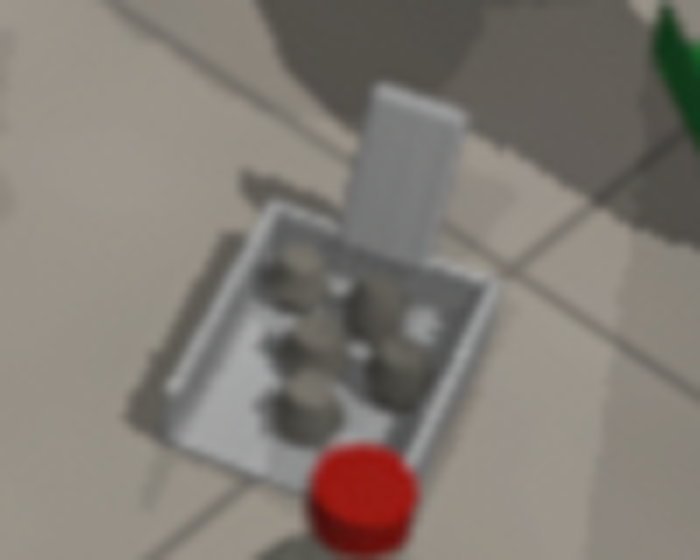

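View pics/c2.png

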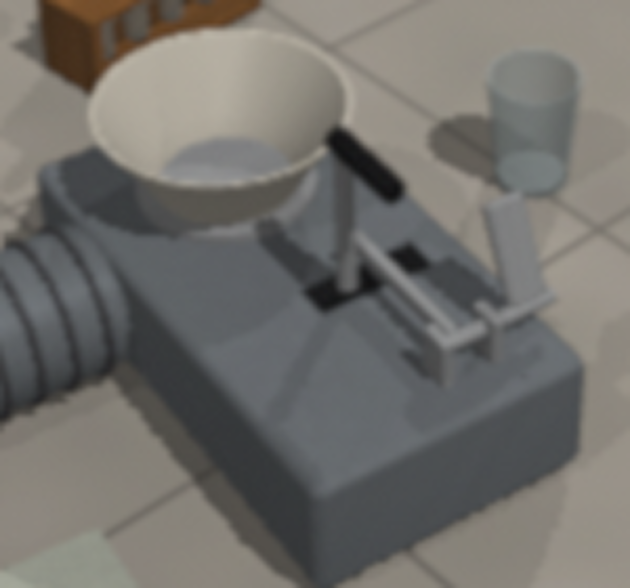

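View pics/c3.png

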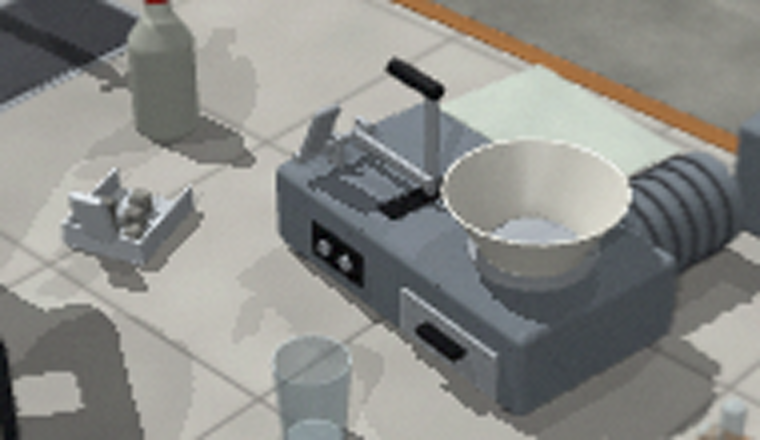

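```bash
python3 - <<'E'
from h import *
cs=camera_info("scene");ci=camera_info("side")
S=lambda u,v:(170+u/4.2,190+v/4.2); T1=lambda u,v:(320+u/7,260+v/7); D=lambda u,v:(200+u/4,145+v/4)
np.set_printoptions(precision=4,suppress=True)
print("tray scene z26: BL,BR", onz(cs,*T1(277,203),.026),onz(cs,*T1(497,285),.026))
print("FL bottom z0",onz(cs,*T1(178,440),.0),"FLtop z26",onz(cs,*T1(172,388),.026))
print("tab top corners z76",onz(cs,*T1(380,86),.076),onz(cs,*T1(466,112),.076))
# side: back wall etc
for nm,(a,b,z) in dict(tabTL=(72,198,.076),tabTR=(112,208,.076),).items(): print(nm,onz(ci,*D(a,b),z))
# hopper rim ellipse via rim polygon scene: leftmost/rightmost
for c,pts in ((cs,[(88,105),(352,105),(225,28),(225,190),(130,52),(320,52)]),):
    for p in pts: print("rim",onz(c,*S(*p),.152))
for p in [(443,190),(632,190),(540,139),(530,248)]: print("rimside",onz(ci,*D(*p),.152))
print("lever stem-end tip",tri(ray(cs,*S(337,140)),ray(ci,*D(436,88))))
print("lever free tip",tri(ray(cs,*S(395,188)),ray(ci,*D(394,68))))
print("paddle top mid",tri(ray(cs,*S(505,200)),ray(ci,*D(330,110))))
print("mill top corners z90",[onz(cs,*S(*p),.09) for p in ((580,365),(318,490),(45,170))])
E
```

```text
tray scene z26: BL,BR [0.4324 0.2535 0.026 ] [0.407  0.3294 0.026 ]
FL bottom z0 [0.5198 0.2879 0.    ] FLtop z26 [0.5233 0.2854 0.026 ]
tab top corners z76 [0.4056 0.2699 0.076 ] [0.394  0.2977 0.076 ]
tabTL [0.3919 0.289  0.076 ]
tabTR [0.406  0.2508 0.076 ]
rim [ 0.651  -0.1213  0.152 ]
rim [ 0.5357 -0.0173  0.152 ]
rim [ 0.5427 -0.1301  0.152 ]
rim [ 0.6397 -0.0047  0.152 ]
rim [ 0.6012 -0.1485  0.152 ]
rim [ 0.5154 -0.0712  0.152 ]
rimside [ 0.5399 -0.0177  0.152 ]
rimside [ 0.6446 -0.1308  0.152 ]
rimside [ 0.6532 -0.0269  0.152 ]
rimside [ 0.5259 -0.1213  0.152 ]
lever stem-end tip (array([0.6001, 0.0458, 0.1961]), [np.float64(0.0009420628017251931), np.float64(0.0009420628017253436)])
lever free tip (array([0.6026, 0.0962, 0.1943]), [np.float64(0.0010076183468118837), np.float64(0.0010076183468119438)])
paddle top mid (array([0.5452, 0.1195, 0.1685]), [np.float64(0.002415320412387734), np.float64(0.002415320412387679)])
mill top corners z90 [array([0.5445, 0.1844, 0.09  ]), array([0.7102, 0.1586, 0.09  ]), array([ 0.6654, -0.1561,  0.09  ])]
```

```bash
python3 - <<'E'
from h import *
np.set_printoptions(precision=4,suppress=True)
for n in("scene","side"):
    c=camera_info(n);im=cv2.imread(f"pics/{n}0.png");h=cv2.cvtColor(im,cv2.COLOR_BGR2HSV)
    x0,y0,x1,y1=(185,192,258,250) if n=="scene" else (305,175,362,225)
    sub=im[y0:y1,x0:x1].astype(int)
    m=((sub[...,2]-sub[...,0]>12)&(sub[...,2]>125)).astype(np.uint8)
    m=cv2.morphologyEx(m,cv2.MORPH_OPEN,np.ones((3,3)))
    cv2.imwrite(f"pics/m_{n}.png",cv2.resize(np.hstack([m*255,im[y0:y1,x0:x1,1]]),None,fx=5,fy=5,interpolation=0))
    k=max(cv2.findContours(m,0,1)[0],key=cv2.contourArea)
    e=[onz(c,u+x0,v+y0,.152)[:2] for u,v in k[:,0]]
    print(n,cv2.minEnclosingCircle(np.float32(e)))
cs=camera_info("scene");ci=camera_info("side")
print("bottle cap top",tri(ray(cs,372,328),ray(ci,239,142)))
print("beaker base",onz(cs,296.5,229,0),onz(ci,278.5,252,0))
E
```

```text
scene ((0.5744309425354004, -0.09303312003612518), 0.11042919754981995)Traceback (most recent call last):
  File "<stdin>", line 10, in <module>
ValueError: max() iterable argument is empty
```

```bash
python3 -c "
import cv2,numpy as np
a=cv2.imread('pics/m_scene.png');b=cv2.imread('pics/m_side.png')
b=cv2.copyMakeBorder(b,0,max(0,a.shape[0]-b.shape[0]),0,max(0,a.shape[1]-b.shape[1]),0)
cv2.imwrite('pics/m.png',np.vstack([a,b[:a.shape[0],:a.shape[1]]])[:600])"
```

```text
(no output)
```

View pics/m.png

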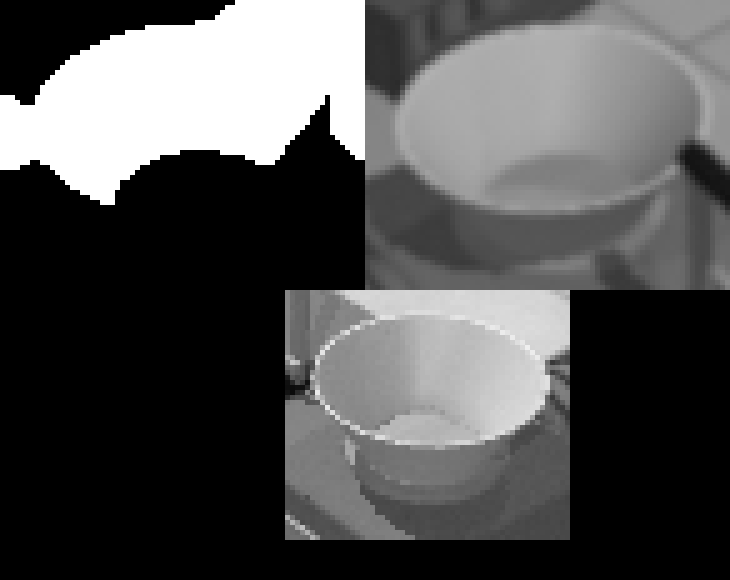

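```bash
python3 - <<'E'
from h import *
from scipy.optimize import least_squares
np.set_printoptions(precision=4,suppress=True)
cs=camera_info("scene");ci=camera_info("side")
A=[(397,118),(708,105),(555,24),(560,211),(435,182),(448,53),(668,55)]
B=[(314,380),(549,382),(432,314),(430,444),(345,335),(525,340)]
P=[onz(cs,185+(a-365)/5,192+b/5,.152)[:2] for a,b in A]; Q=[onz(ci,305+(a-285)/5,175+(b-290)/5,.152)[:2] for a,b in B]
for p in(P,Q,P+Q):
    p=np.array(p); r=least_squares(lambda t:np.hypot(*(p-t[:2]).T)-t[2],[.59,-.07,.078]); print(r.x,r.fun)
print("bottle cap top",tri(ray(cs,372,328),ray(ci,239,142)))
print("beaker base",onz(cs,296.5,229,0),onz(ci,278.5,252,0))
E
```

```text
[ 0.5925 -0.0703  0.0763] [-0.      0.001   0.001   0.0008 -0.0011  0.0004 -0.002 ]
[ 0.5934 -0.074   0.0761] [ 0.0016 -0.0006 -0.0004 -0.0006 -0.0014  0.0014]
[ 0.5929 -0.0722  0.076 ] [-0.0013  0.0028  0.0001  0.0024 -0.0012 -0.0012 -0.0012  0.0001  0.0012
 -0.0011  0.0002 -0.0031  0.0023]
bottle cap top (array([0.606 , 0.4123, 0.1564]), [np.float64(0.001370596925922974), np.float64(0.0013705969259228171)])
beaker base [ 0.3598 -0.0403  0.    ] [ 0.3802 -0.0226  0.    ]
```

```bash
cat >> h.py <<'E'
def twist(target_p,target_R,N,p=None,r=None):
    "constant row (shift,rotvec) repeated N times"
    p0,r0=T()
    if p is not None:p0=p
    if r is not None:r0=r
    d=r0.inv().apply(np.array(target_p)-p0); w=(r0.inv()*target_R).as_rotvec()/N
    A=sum((R.from_rotvec(w*k).as_matrix() for k in range(N)),np.zeros((3,3)))
    v=np.linalg.solve(A,d)
    print("N",N,"row mm",np.round(v*1e3,1),"rot",np.round(w,4),"deg/row",np.degrees(np.linalg.norm(w)).round(2)); return v,w
def toolR(yaw,lean):
    "z down, tool x at yaw; lean>0: tool z leans outward along yaw dir (deg)"
    c,s=np.cos(yaw),np.sin(yaw);l=np.radians(lean)
    h=np.array([c,s,0]);up=np.array([0,0,1.])
    z=np.sin(l)*h-np.cos(l)*up; x=np.cos(l)*h+np.sin(l)*up; y=np.cross(z,x)
    return R.from_matrix(np.column_stack([x,y,z]))
E
python3 - <<'E'
from h import *
Rt=toolR(.33,20); z=Rt.as_matrix()[:,2]
g=np.array([.406,.290,.054]); tcp=g+.019*z; pre=tcp-.10*z
print(tcp,pre); twist(pre,Rt,10)
E
```

```text
[0.41214775 0.29210576 0.03614584] [0.37979119 0.28102283 0.1301151 ]
N 10 row mm [-13.6  27.9   8.7] rot [-0.0137  0.0332  0.078 ] deg/row 4.92
```

```bash
python3 -m inch '-0.0136 0.0279 0.0087 -0.0137 0.0332 0.078 0.4;-0.0136 0.0279 0.0087 -0.0137 0.0332 0.078 0.4;-0.0136 0.0279 0.0087 -0.0137 0.0332 0.078 0.4;-0.0136 0.0279 0.0087 -0.0137 0.0332 0.078 0.4;-0.0136 0.0279 0.0087 -0.0137 0.0332 0.078 0.4;-0.0136 0.0279 0.0087 -0.0137 0.0332 0.078 0.4;-0.0136 0.0279 0.0087 -0.0137 0.0332 0.078 0.4;-0.0136 0.0279 0.0087 -0.0137 0.0332 0.078 0.4;-0.0136 0.0279 0.0087 -0.0137 0.0332 0.078 0.4;-0.0136 0.0279 0.0087 -0.0137 0.0332 0.078 0.4'
python3 - <<'E'
from h import *
print(T()[0], T()[1].as_matrix().round(3)); c=camera_info("wrist");im=grab_frame("wrist");cv2.imwrite("pics/w1.png",im)
import pickle;pickle.dump(c,open("w1.pkl","wb"))
E
```

```text
time: 0.98
tool_pos: [0.3802, 0.2797, 0.1303]
tool_rot: [-0.029, 0.972, 0.16, 0.172]
contact_force: [0.4, -1.1, 1.0]
gripper_width: 0.597
[0.38016725 0.27970593 0.13029359] [[ 0.889  0.32   0.326]
 [ 0.3   -0.947  0.112]
 [ 0.344 -0.001 -0.939]]
```

View pics/w1.png

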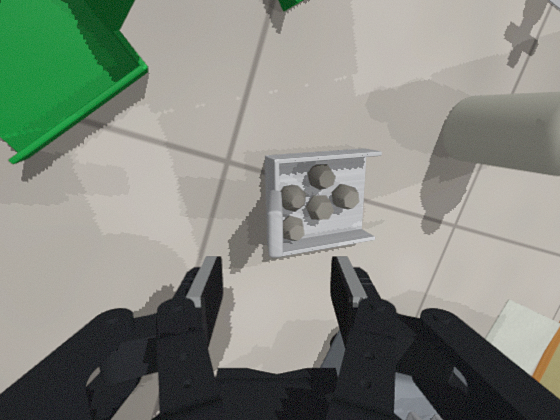

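```bash
python3 - <<'E'
from h import *
import pickle
c=pickle.load(open("w1.pkl","rb"))
for p in((145,68),(15,160)):print(p,onz(c,*p,.026),onz(c,*p,.15))
print(c["origin"])
a=cv2.imread("pics/w1.png");cv2.imwrite("pics/c4.png",cv2.resize(a[135:270,240:400],None,fx=4.4,fy=4.4,interpolation=cv2.INTER_CUBIC))
E
```

```text
(145, 68) [0.30277221 0.35691221 0.026     ] [0.30688096 0.34513784 0.15      ]
(15, 160) [0.24618164 0.28069484 0.026     ] [0.27963012 0.30843584 0.15      ]
[0.31069718 0.33420176 0.26517159]
```

View pics/c4.png

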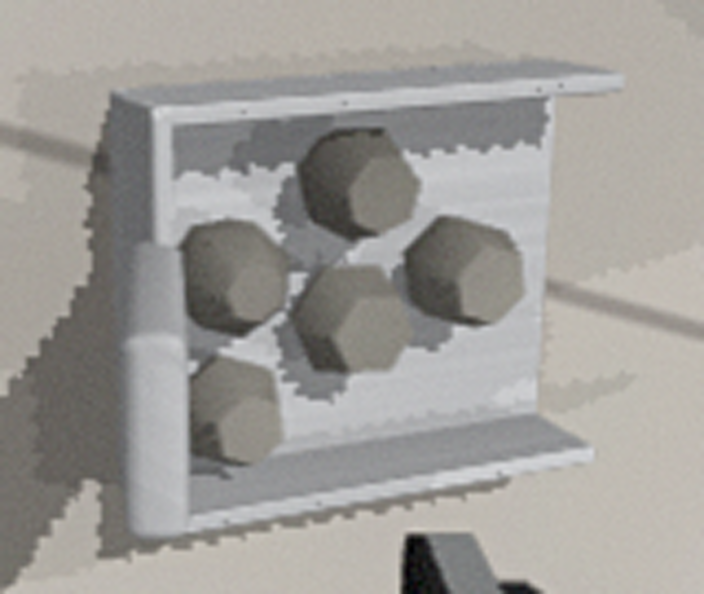

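```bash
python3 - <<'E'
from h import *
import pickle
c=pickle.load(open("w1.pkl","rb"))
q=lambda u,v,z:onz(c,240+u/4.4,135+v/4.4,z)[:2]
np.set_printoptions(precision=4,suppress=True)
B=q(152,103,.026);BB=q(113,95,0);E=q(624,80,.026);F=q(594,456,.026);G=q(187,530,.026);L1=q(551,95,.004);L2=q(539,413,.004)
t=[q(125,340,.0775),q(135,535,.0775),q(188,335,.0745),q(188,530,.0745)]
print(B,BB,E,F,G,"lip",L1,L2,"tab",t)
print("yaw walls",np.arctan2(*(E-B)[::-1]),np.arctan2(*(F-G)[::-1]),"yaw front",np.arctan2(*(E-F)[::-1])-np.pi/2,"tab",np.arctan2(*(t[0]-t[1])[::-1])-np.pi/2)
print("len",np.linalg.norm(E-B),"width",np.linalg.norm(E-F),np.linalg.norm(t[0]-t[1]))
print("tabtop",np.mean(t,0))
for y in(.33,.35):
    X=np.array([np.cos(y),np.sin(y)]);Y=np.array([-X[1],X[0]])
    print(y,"mid from B",B+.05*X-.042*Y,"E,F",(E+F)/2-.05*X,"tab",np.mean(t,0)+.068*X)
E
```

```text
[0.4046 0.3266] [0.4065 0.3251] [0.4997 0.358 ] [0.5269 0.2817] [0.438  0.2495] lip [0.5004 0.3521] [0.5272 0.2839] tab [array([0.3912, 0.2946]), array([0.4024, 0.2655]), array([0.402 , 0.2969]), array([0.4124, 0.2667])]
yaw walls 0.318497655939644 0.3480920537292681 yaw front 0.3424993608623359 tab 0.3681969622303003
len 0.100195987999179 width 0.08100582510408556 0.031184846936753018
tabtop [0.402  0.2809]
0.33 mid from B [0.4655 0.3031] E,F [0.466  0.3037] tab [0.4664 0.303 ]
0.35 mid from B [0.4659 0.3043] E,F [0.4664 0.3027] tab [0.4659 0.3042]
```

```bash
python3 - <<'E'
from h import *
Rt=toolR(.337,20); z=Rt.as_matrix()[:,2]
g=np.array([.4094,.2837,.054]); tcp=g+.019*z
twist(tcp-.04*z,Rt,4); twist(tcp,Rt,4,p=tcp-.04*z,r=Rt);print(tcp)
E
```

```text
N 4 row mm [ 2.1  0.5 14. ] rot [ 0.0019  0.0017 -0.0035] deg/row 0.25
N 4 row mm [-0.  0. 10.] rot [0. 0. 0.] deg/row 0.0
[0.41553285 0.28584874 0.03614584]
```

```bash
python3 -m inch '0.0021 0.0005 0.014 0.0019 0.0017 -0.0035 0.4;0.0021 0.0005 0.014 0.0019 0.0017 -0.0035 0.4;0.0021 0.0005 0.014 0.0019 0.0017 -0.0035 0.4;0.0021 0.0005 0.014 0.0019 0.0017 -0.0035 0.4;0 0 0.01 0 0 0 0.4;0 0 0.01 0 0 0 0.4;0 0 0.01 0 0 0 0.4;0 0 0.01 0 0 0 0.4;0 0 0 0 0 0 0.4;0 0 0 0 0 0 0.4'
python3 - <<'E'
from h import *
im=grab_frame("wrist");cv2.imwrite("pics/w2.png",im);cv2.imwrite("pics/s2.png",cv2.resize(grab_frame("scene")[240:350,300:440],None,fx=4.5,fy=4.5,interpolation=2))
E
```

```text
time: 1.87
tool_pos: [0.4189, 0.2929, 0.043]
tool_rot: [-0.032, 0.97, 0.169, 0.174]
contact_force: [-0.7, 0.2, 0.8]
gripper_width: 0.602
```

View pics/w2.png

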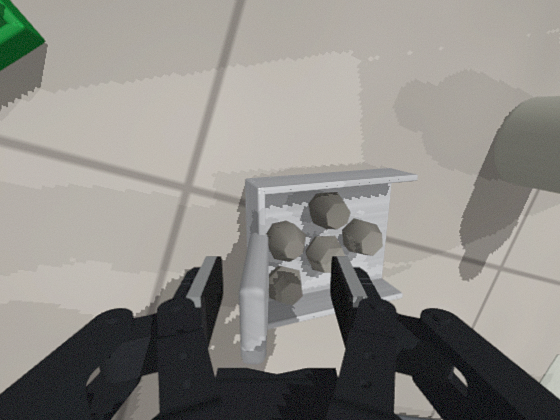

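View pics/s2.png

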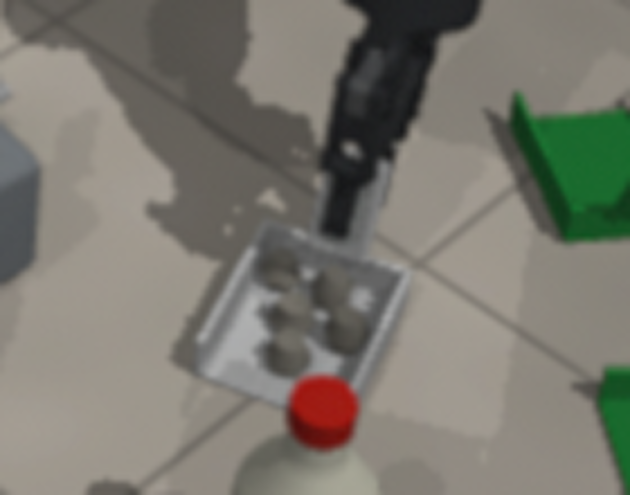

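```bash
python3 - <<'E'
from h import *
Rt=toolR(.337,20); z=Rt.as_matrix()[:,2]
g=np.array([.4094,.2837,.054]); tcp=g+.019*z
s=state();print(T()[0],s["time"],s["joint_vel"].round(3)); twist(tcp,Rt,2)
E
```

```text
[0.41954641 0.2932915  0.04424799] 1.9667 [ 0.    -0.01  -0.003 -0.001 -0.002  0.001]
N 2 row mm [-4.4  2.8  2.7] rot [-0.0031 -0.0041  0.0036] deg/row 0.36
```

```bash
python3 -m inch '-0.0044 0.0028 0.0027 -0.0031 -0.0041 0.0036 0.4;-0.0044 0.0028 0.0027 -0.0031 -0.0041 0.0036 0.4;0 0 0 0 0 0 0.4;0 0 0 0 0 0 0.4'
python3 - <<'E'
from h import *
Rt=toolR(.337,20); z=Rt.as_matrix()[:,2]
g=np.array([.4094,.2837,.054]); tcp=g+.019*z
print(T()[0]); twist(tcp,Rt,1)
im=grab_frame("wrist");cv2.imwrite("pics/w3.png",im)
E
```

```text
time: 2.3
tool_pos: [0.4149, 0.2854, 0.0353]
tool_rot: [-0.029, 0.971, 0.165, 0.171]
contact_force: [-1.1, 0.2, -0.4]
gripper_width: 0.599
[0.41491955 0.28540894 0.03528084]
N 1 row mm [ 1.  -0.2 -0.6] rot [ 0.0003  0.0011 -0.0004] deg/row 0.07
```

View pics/w3.png

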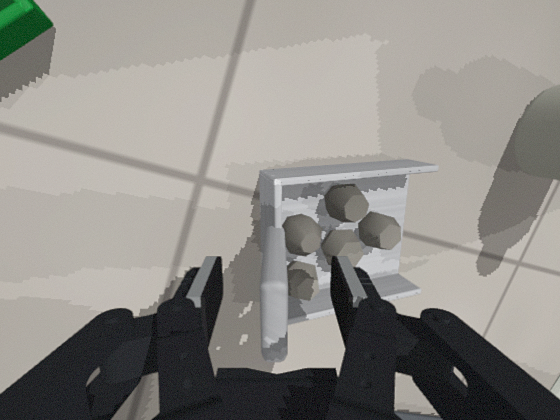

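The tab at (273,290) sits centred between the pads, so I'll close.

```bash
python3 -m inch '0 0 0 0 0 0 0.7;0 0 0 0 0 0 0.8;0 0 0 0 0 0 0.9;0 0 0 0 0 0 1;0 0 0 0 0 0 1;0 0 0 0 0 0 1;0 0 0 0 0 0 1;0 0 0 0 0 0 1'
python3 - <<'E'
from h import *
im=grab_frame("wrist");cv2.imwrite("pics/w4.png",im)
E
```

```text
time: 3.02
tool_pos: [0.4153, 0.2858, 0.0356]
tool_rot: [-0.029, 0.971, 0.165, 0.171]
contact_force: [-1.1, -0.4, 0.3]
gripper_width: 0.11
```

View pics/w4.png

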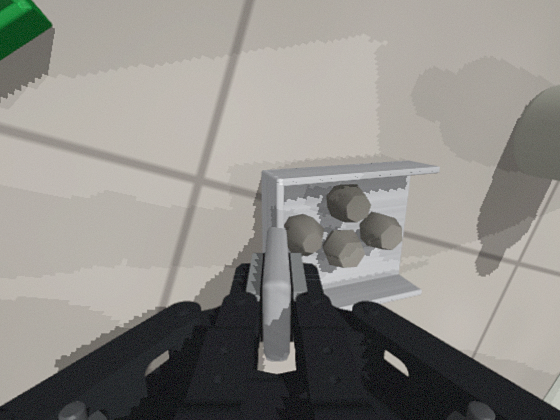

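```bash
python3 -m inch '0.0014 0 -0.0038 0 0 0 1;0.0027 0 -0.0075 0 0.02 0 1;0.0041 0 -0.0113 0 0.02 0 1;0.006 0 -0.0164 0 0.02 0 1;0.006 0 -0.0164 0 0.02 0 1;0.006 0 -0.0164 0 0 0 1;0.006 0 -0.0164 0 0 0 1;0.004 0 -0.011 0 0 0 1;0 0 0 0 0 0 1'
python3 - <<'E'
from h import *
print(T()[0],T()[1].as_matrix()[2].round(3))
a=grab_frame("scene");cv2.imwrite("pics/s5.png",a)
E
```

```text
time: 3.82
tool_pos: [0.4113, 0.2847, 0.1445]
tool_rot: [-0.036, 0.963, 0.164, 0.212]
contact_force: [1.2, 0.5, -1.7]
gripper_width: 0.106
[0.41129018 0.28468708 0.14448904] [ 0.42  -0.001 -0.907]
```

View pics/s5.png

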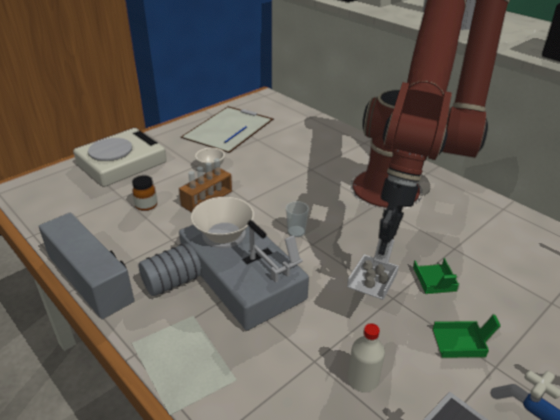

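```bash
python3 - <<'E'
from h import *
p=np.array([.0863,0,.0656])
R1=toolR(-.1,24.8); lip=np.array([.563,-.069,.175]); t=lip-R1.apply(p); print("dump start tcp",t)
m=t.copy();m[2]=.285
R0=T()[1]; a=T()[0].copy(); a[2]=.285
twist(a,R0,8); twist(m,R1,18,p=a,r=R0); twist(t,R1,5,p=m,r=R1)
E
```

```text
dump start tcp [ 0.45767159 -0.05843191  0.19835149]
N 8 row mm [  7.4  -0.  -16.2] rot [0. 0. 0.] deg/row 0.0
N 18 row mm [ 0.1 19.4  0. ] rot [-0.0102  0.0001  0.022 ] deg/row 1.39
N 5 row mm [-7.3 -0.  15.7] rot [0. 0. 0.] deg/row 0.0
```

```bash
python3 -m inch '0.004 0 -0.0088 0 0 0 1;0.0084 0 -0.0184 0 0 0 1;0.0084 0 -0.0184 0 0 0 1;0.0084 0 -0.0184 0 0 0 1;0.0084 0 -0.0184 0 0 0 1;0.0084 0 -0.0184 0 0 0 1;0.0084 0 -0.0184 0 0 0 1;0.004 0 -0.0088 0 0 0 1;0 0.005 0 -0.0026 0 0.0055 1;0 0.01 0 -0.005 0 0.011 1'
python3 -m inch '0 0.0194 0 -0.0102 0.0001 0.022 1;0 0.0194 0 -0.0102 0.0001 0.022 1;0 0.0194 0 -0.0102 0.0001 0.022 1;0 0.0194 0 -0.0102 0.0001 0.022 1;0 0.0194 0 -0.0102 0.0001 0.022 1;0 0.0194 0 -0.0102 0.0001 0.022 1;0 0.0194 0 -0.0102 0.0001 0.022 1;0 0.0194 0 -0.0102 0.0001 0.022 1;0 0.0194 0 -0.0102 0.0001 0.022 1;0 0.0194 0 -0.0102 0.0001 0.022 1'
python3 -m inch '0 0.0194 0 -0.0102 0.0001 0.022 1;0 0.0194 0 -0.0102 0.0001 0.022 1;0 0.0194 0 -0.0102 0.0001 0.022 1;0 0.0194 0 -0.0102 0.0001 0.022 1;0 0.0194 0 -0.0102 0.0001 0.022 1;0 0.0194 0 -0.0102 0.0001 0.022 1;0 0.0101 0 -0.0058 0 0.011 1;0 0.005 0 -0.0026 0 0.0055 1;0 0 0 0 0 0 1'
python3 - <<'E'
from h import *
p=np.array([.0863,0,.0656])
R1=toolR(-.1,24.8); t=np.array([.563,-.069,.175])-R1.apply(p)
print(T()[0],"lip",T()[0]+T()[1].apply(p)); twist(t,R1,6)
a=grab_frame("scene");cv2.imwrite("pics/s6.png",a);a=grab_frame("side");cv2.imwrite("pics/d6.png",a)
E
```

```text
time: 4.7
tool_pos: [0.4146, 0.2697, 0.2808]
tool_rot: [-0.034, 0.965, 0.155, 0.209]
contact_force: [-0.0, 0.1, -3.5]
gripper_width: 0.112
time: 5.53
tool_pos: [0.4542, 0.0787, 0.2786]
tool_rot: [-0.007, 0.977, 0.036, 0.211]
contact_force: [0.7, -0.1, -2.8]
gripper_width: 0.109
time: 6.28
tool_pos: [0.4553, -0.0517, 0.2806]
tool_rot: [0.011, 0.976, -0.044, 0.212]
contact_force: [0.0, -0.5, -2.5]
gripper_width: 0.111
[ 0.45526988 -0.05170705  0.28058759] lip [ 0.56059018 -0.0612504   0.25676304]
N 6 row mm [-5.3  1.1 12.7] rot [-0.0004  0.0007  0.0017] deg/row 0.11
```

View pics/s6.png

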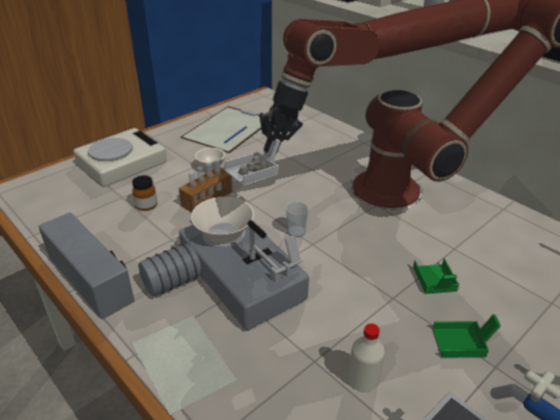

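View pics/d6.png

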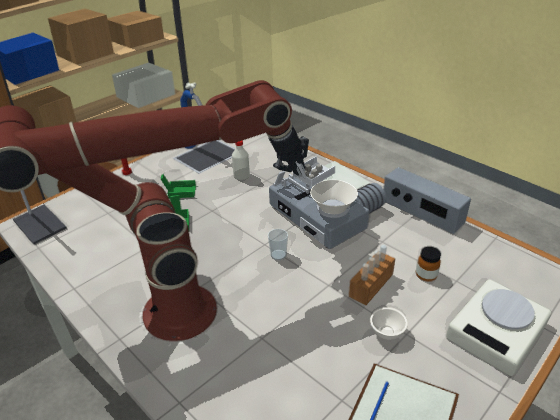

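```bash
python3 -m inch '-0.0026 0.0005 0.0063 0 0 0 1;-0.0053 0.0011 0.0127 0 0 0 1;-0.0053 0.0011 0.0127 0 0 0.002 1;-0.0053 0.0011 0.0127 0 0 0.004 1;-0.0053 0.0011 0.0127 0 0 0.004 1;-0.0053 0.0011 0.0127 0 0 0 1;-0.0026 0.0005 0.0063 0 0 0 1;0 0 0 0 0 0 1'
python3 - <<'E'
from h import *
p=np.array([.0863,0,.0656])
print(T()[0],"lip",T()[0]+T()[1].apply(p))
a=grab_frame("scene");cv2.imwrite("pics/s7.png",cv2.resize(a[120:300,160:340],None,fx=3.3,fy=3.3,interpolation=2))
E
```

```text
time: 7.05
tool_pos: [0.4565, -0.0569, 0.1954]
tool_rot: [0.009, 0.976, -0.047, 0.211]
contact_force: [-0.7, 0.2, -2.9]
gripper_width: 0.108
[ 0.45652938 -0.05694265  0.19544156] lip [ 0.56170501 -0.06704751  0.17121292]
```

View pics/s7.png

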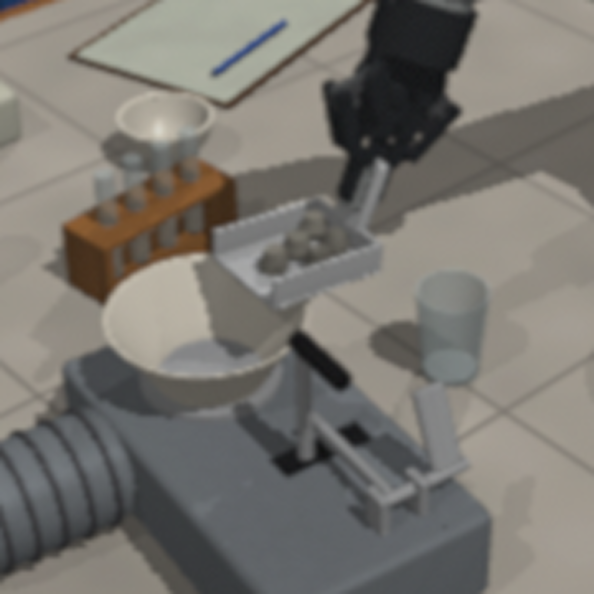

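The lip hangs over the near part of the hopper with the lumps still in the tray, so I'll tip about the lip.

```bash
python3 -m inch '0.0048 0 -0.0059 0 -0.07 0 1;0.0048 0 -0.0059 0 -0.07 0 1;0.0048 0 -0.0059 0 -0.07 0 1;0.0048 0 -0.0059 0 -0.07 0 1;0.0048 0 -0.0059 0 -0.07 0 1;0.0048 0 -0.0059 0 -0.07 0 1;0.0048 0 -0.0059 0 -0.07 0 1;0.0048 0 -0.0059 0 -0.07 0 1;0.0048 0 -0.0059 0 -0.07 0 1;0.0048 0 -0.0059 0 -0.07 0 1'
python3 -m inch '0.0048 0 -0.0059 0 -0.07 0 1;0.0048 0 -0.0059 0 -0.07 0 1;0.0048 0 -0.0059 0 -0.07 0 1;0 0 0 0 0 0 1;0 0 0 0 0 0 1;0 0 0 0 0 0 1'
python3 - <<'E'
from h import *
p=np.array([.0863,0,.0656])
print(T()[0],"lip",T()[0]+T()[1].apply(p),T()[1].as_matrix()[2])
a=grab_frame("scene");cv2.imwrite("pics/s8.png",cv2.resize(a[120:300,160:340],None,fx=3.3,fy=3.3,interpolation=2))
E
```

```text
time: 7.93
tool_pos: [0.4998, -0.0618, 0.2643]
tool_rot: [-0.007, 0.99, -0.048, -0.134]
contact_force: [0.3, -0.1, -1.8]
gripper_width: 0.11
time: 8.43
tool_pos: [0.5177, -0.0636, 0.275]
tool_rot: [-0.012, 0.971, -0.047, -0.236]
contact_force: [-0.3, 0.2, -1.2]
gripper_width: 0.106
[ 0.51773424 -0.06355059  0.27500091] lip [ 0.56413842 -0.06791348  0.17713025] [-0.45857314 -0.00143273 -0.88865551]
```

View pics/s8.png

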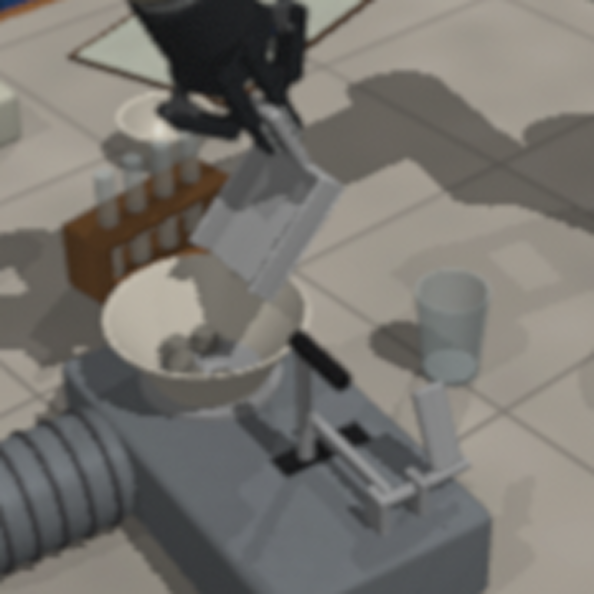

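```bash
python3 -m inch '-0.0138 0 -0.0267 0 0 0 1;-0.0138 0 -0.0267 0 0 0 1;-0.0138 0 -0.0267 0 0 0 1;-0.008 0 0.0098 0 0.115 0 1;-0.008 0 0.0098 0 0.115 0 1;-0.008 0 0.0098 0 0.115 0 1;-0.008 0 0.0098 0 0.115 0 1;-0.008 0 0.0098 0 0.115 0 1;-0.008 0 0.0098 0 0.115 0 1;-0.008 0 0.0098 0 0.115 0 1'
python3 - <<'E'
from h import *
p,r=T();print(p,r.as_matrix().round(3))
Rt=toolR(.337,20); z=Rt.as_matrix()[:,2]
tcp=np.array([.4094,.2837,.054])+.019*z; a=tcp.copy();a[2]=.25
v=twist(a,Rt,10); twist(tcp+[0,0,.03],Rt,6,p=a,r=Rt)
for n in("side","scene"):cv2.imwrite(f"pics/{n}9.png",grab_frame(n))
x=cv2.imread("pics/side9.png")[150:240,250:390];y=cv2.imread("pics/scene9.png")[170:260,150:290]
cv2.imwrite("pics/c9.png",np.hstack([cv2.resize(i,None,fx=2.8,fy=4 if 0 else 2.8,interpolation=2) for i in(x,y)]))
E
```

```text
time: 9.32
tool_pos: [0.4542, -0.0573, 0.3071]
tool_rot: [0.008, 0.985, -0.048, 0.167]
contact_force: [-1.2, -0.2, -0.0]
gripper_width: 0.114
[ 0.45421118 -0.05732108  0.30706749] [[ 0.94  -0.097  0.327]
 [-0.091 -0.995 -0.032]
 [ 0.329 -0.    -0.944]]
N 10 row mm [ -2.4 -34.8   5.2] rot [ 0.0145  0.0014 -0.0409] deg/row 2.49
N 6 row mm [-10.5  -0.   28.8] rot [0. 0. 0.] deg/row 0.0
```

View pics/c9.png

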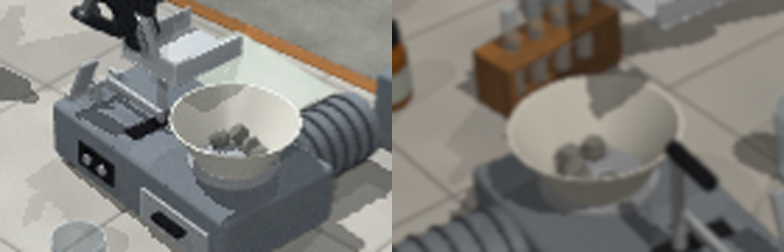

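View pics/scene9.png

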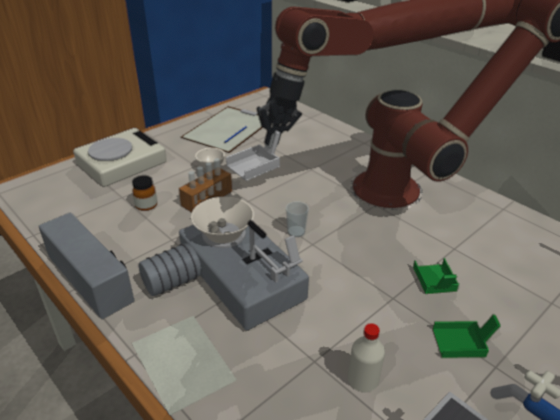

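```bash
python3 -m inch '-0.0024 -0.0348 0.0052 0.0145 0.0014 -0.0409 1;-0.0024 -0.0348 0.0052 0.0145 0.0014 -0.0409 1;-0.0024 -0.0348 0.0052 0.0145 0.0014 -0.0409 1;-0.0024 -0.0348 0.0052 0.0145 0.0014 -0.0409 1;-0.0024 -0.0348 0.0052 0.0145 0.0014 -0.0409 1;-0.0024 -0.0348 0.0052 0.0145 0.0014 -0.0409 1;-0.0024 -0.0348 0.0052 0.0145 0.0014 -0.0409 1;-0.0024 -0.0348 0.0052 0.0145 0.0014 -0.0409 1;-0.0024 -0.0348 0.0052 0.0145 0.0014 -0.0409 1;-0.0024 -0.0348 0.0052 0.0145 0.0014 -0.0409 1'
python3 -m inch '-0.0105 0 0.0288 0 0 0 1;-0.0105 0 0.0288 0 0 0 1;-0.0105 0 0.0288 0 0 0 1;-0.0105 0 0.0288 0 0 0 1;-0.0105 0 0.0288 0 0 0 1;-0.007 0 0.019 0 0 0 1;0 0 0 0 0 0 1;0 0 0 0 0 0 1'
python3 - <<'E'
from h import *
Rt=toolR(.337,20); z=Rt.as_matrix()[:,2]
tcp=np.array([.4094,.2837,.054])+.019*z
print(T()[0],tcp);twist(tcp+[0,0,.001],Rt,4)
for n in("side","scene"):cv2.imwrite(f"pics/{n}10.png",grab_frame(n))
x=cv2.imread("pics/side10.png")[130:240,190:390];y=cv2.imread("pics/scene10.png")[190:320,170:420]
cv2.imwrite("pics/c10.png",np.vstack([cv2.resize(i,(700,int(700*i.shape[0]/i.shape[1])),interpolation=2) for i in(y,)]))
cv2.imwrite("pics/c10b.png",cv2.resize(x,None,fx=4,fy=4,interpolation=2))
E
```

```text
time: 10.25
tool_pos: [0.4151, 0.2878, 0.2514]
tool_rot: [-0.031, 0.971, 0.166, 0.168]
contact_force: [0.1, -0.2, -1.7]
gripper_width: 0.11
time: 10.92
tool_pos: [0.4135, 0.286, 0.0764]
tool_rot: [-0.03, 0.972, 0.165, 0.166]
contact_force: [-0.4, 0.5, -1.1]
gripper_width: 0.109
[0.41352895 0.28600972 0.07635371] [0.41553285 0.28584874 0.03614584]
N 4 row mm [-2.9  0.2  9.4] rot [-0.001   0.0023 -0.0004] deg/row 0.15
```

View pics/c10.png

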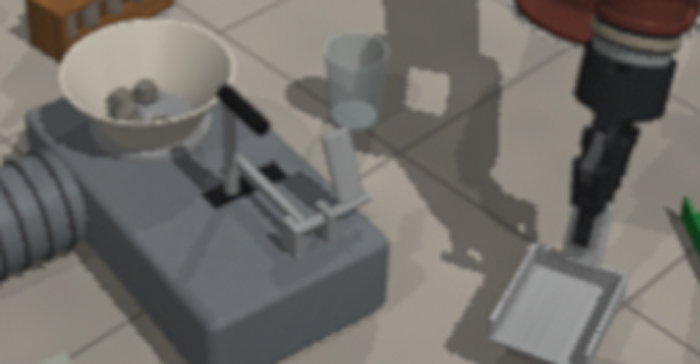

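View pics/c10b.png

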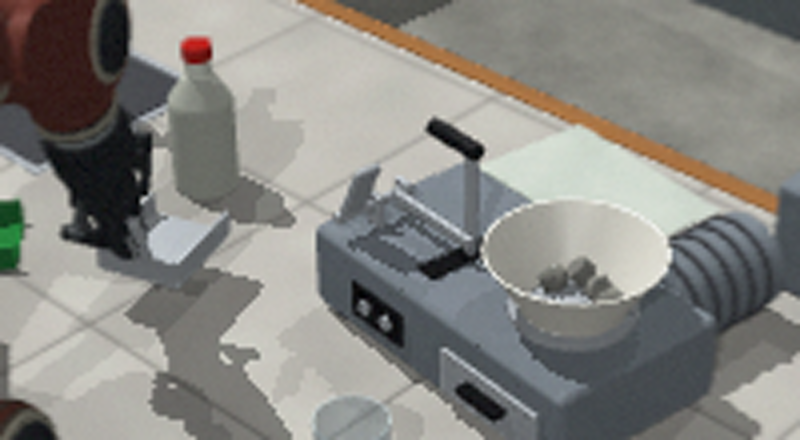

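```bash
python3 -m inch '-0.0029 0.0002 0.0094 -0.001 0.0023 -0.0004 1;-0.0029 0.0002 0.0094 -0.001 0.0023 -0.0004 1;-0.0029 0.0002 0.0094 -0.001 0.0023 -0.0004 1;-0.0015 0 0.005 -0.001 0.0023 -0.0004 1;0 0 0 0 0 0 1;0 0 0 0 0 0 1'
python3 -c "
from h import *
Rt=toolR(.337,20); z=Rt.as_matrix()[:,2]
tcp=np.array([.4094,.2837,.054])+.019*z
print(T()[0],tcp,state()['contact_force']);twist(tcp,Rt,1)"
```

```text
time: 11.52
tool_pos: [0.4157, 0.2863, 0.0423]
tool_rot: [-0.03, 0.971, 0.165, 0.172]
contact_force: [-0.5, -0.7, -0.7]
gripper_width: 0.109
[0.41568896 0.28626671 0.04228162] [0.41553285 0.28584874 0.03614584] [-0.53475488 -0.72702493 -0.73166255]
N 1 row mm [-2.4  0.3  5.7] rot [-0.0005 -0.0021  0.    ] deg/row 0.13
```

```bash
python3 -m inch '-0.001 0 0.003 0 0 0 1;-0.001 0 0.002 0 0 0 1;0 0 0.001 0 0 0 1;0 0 0 0 0 0 1;0 0 0 0 0 0 1'
python3 -c "
from h import *
print(T()[0],state()['contact_force'])
a=grab_frame('side');cv2.imwrite('pics/d11.png',cv2.resize(a[175:225,200:270],None,fx=9,fy=9,interpolation=2))"
```

```text
time: 11.93
tool_pos: [0.4157, 0.2862, 0.0357]
tool_rot: [-0.029, 0.971, 0.165, 0.172]
contact_force: [-0.1, 0.7, -0.8]
gripper_width: 0.109
[0.41566788 0.2862394  0.0356523 ] [-0.13561121  0.68422671 -0.82830481]
```

View pics/d11.png

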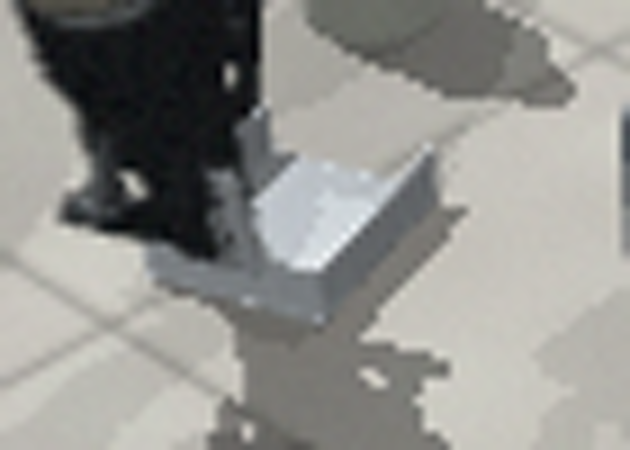

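```bash
python3 -m inch '-0.0003 0 0.001 0 0 0 1;0 0 0 0 0 0 1;0 0 0 0 0 0 1'; python3 -m inch '0 0 0 0 0 0 0.8;0 0 0 0 0 0 0.6;0 0 0 0 0 0 0.45;0 0 0 0 0 0 0.4;0 0 0 0 0 0 0.4'
python3 -c "
from h import *
a=grab_frame('wrist');cv2.imwrite('pics/w12.png',a)"
```

```text
time: 12.23
tool_pos: [0.4164, 0.2867, 0.0356]
tool_rot: [-0.03, 0.971, 0.165, 0.173]
contact_force: [-1.7, -0.3, 4.4]
gripper_width: 0.109
time: 12.65
tool_pos: [0.4154, 0.286, 0.0341]
tool_rot: [-0.029, 0.971, 0.165, 0.172]
contact_force: [0.5, 0.3, 0.3]
gripper_width: 0.602
```

View pics/w12.png

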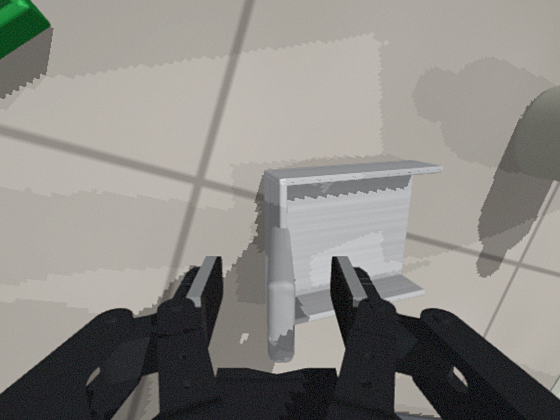

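```bash
python3 -m inch '0 0 -0.012 0 0 0 0.4;0 0 -0.025 0 0 0 0.4;0 0 -0.03 0 0 0 0.4;0 0 -0.03 0 0 0 0.4;0 0 -0.03 0 0 0 0.4;0 0 -0.03 0 0 0 0.4;0 0 0 0 0 0 1'
python3 - <<'E'
from h import *
p,r=T();print(p,state()["joint_pos"].round(2))
twist([.48,.07,.33],toolR(1.5,0),14)
twist([.48,.07,.33],toolR(1.5-np.pi,0),14)
E
```

```text
time: 13.28
tool_pos: [0.3667, 0.2697, 0.1896]
tool_rot: [-0.032, 0.97, 0.165, 0.178]
contact_force: [1.4, 0.1, 1.4]
gripper_width: 0.473
[0.36670445 0.26972776 0.18963872] [ 0.51 -0.62  2.26 -0.06  1.15  0.18]
N 14 row mm [ -4.2  16.9 -10.5] rot [ 0.0149 -0.023  -0.0821] deg/row 4.96
N 14 row mm [19.1  7.4 -7.1] rot [-0.0257 -0.0166  0.1396] deg/row 8.19
```

```bash
python3 -m inch '-0.0042 0.0169 -0.0105 0.0149 -0.023 -0.0821 1;-0.0042 0.0169 -0.0105 0.0149 -0.023 -0.0821 1;-0.0042 0.0169 -0.0105 0.0149 -0.023 -0.0821 1;-0.0042 0.0169 -0.0105 0.0149 -0.023 -0.0821 1;-0.0042 0.0169 -0.0105 0.0149 -0.023 -0.0821 1;-0.0042 0.0169 -0.0105 0.0149 -0.023 -0.0821 1;-0.0042 0.0169 -0.0105 0.0149 -0.023 -0.0821 1;-0.0042 0.0169 -0.0105 0.0149 -0.023 -0.0821 1;-0.0042 0.0169 -0.0105 0.0149 -0.023 -0.0821 1;-0.0042 0.0169 -0.0105 0.0149 -0.023 -0.0821 1'
python3 -m inch '-0.0042 0.0169 -0.0105 0.0149 -0.023 -0.0821 1;-0.0042 0.0169 -0.0105 0.0149 -0.023 -0.0821 1;-0.0042 0.0169 -0.0105 0.0149 -0.023 -0.0821 1;-0.0042 0.0169 -0.0105 0.0149 -0.023 -0.0821 1;0 0 0 0 0 0 1;0 0 0 0 0 0 1'
python3 - <<'E'
from h import *
import pickle
print(T()[0],T()[1].as_matrix().round(3),state()["joint_pos"].round(2))
pickle.dump(camera_info("wrist"),open("w13.pkl","wb"));cv2.imwrite("pics/w13.png",grab_frame("wrist"))
E
```

```text
time: 14.12
tool_pos: [0.4209, 0.1048, 0.2795]
tool_rot: [-0.01, 0.832, 0.553, 0.047]
contact_force: [-0.8, 0.5, 1.1]
gripper_width: -0.003
time: 14.62
tool_pos: [0.4796, 0.0695, 0.3216]
tool_rot: [-0.002, 0.732, 0.681, -0.006]
contact_force: [-0.4, -0.3, -0.0]
gripper_width: -0.004
[0.47956466 0.0695305  0.32158722] [[ 0.073  0.997 -0.011]
 [ 0.997 -0.073 -0.005]
 [-0.006 -0.011 -1.   ]] [-0.01 -0.32  1.8  -0.01  1.67 -1.5 ]
```

View pics/w13.png

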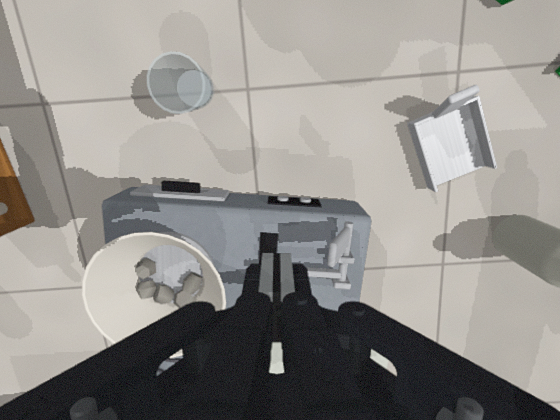

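The wrist view shows all five lumps inside the hopper at (165,285), and the empty tray flat at (455,145). The catch is at (340,250), so I'll enlarge that area.

```bash
python3 - <<'E'
import cv2
a=cv2.imread("pics/w13.png");cv2.imwrite("pics/c14.png",cv2.resize(a[185:310,90:390],None,fx=2.6,fy=2.6,interpolation=2))
cv2.imwrite("pics/c15.png",cv2.resize(a[205:305,265:385],None,fx=6,fy=6,interpolation=2))
E
```

```text
(no output)
```

View pics/c14.png

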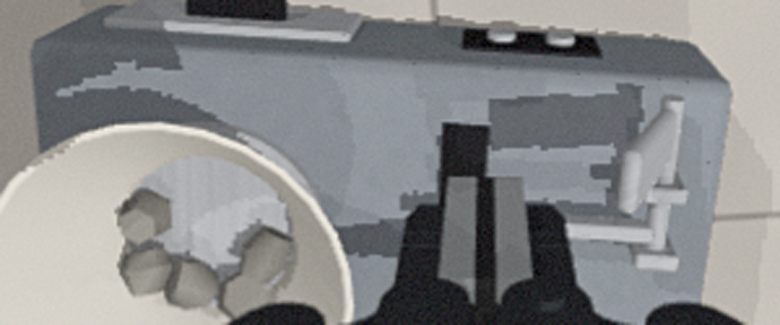

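View pics/c15.png

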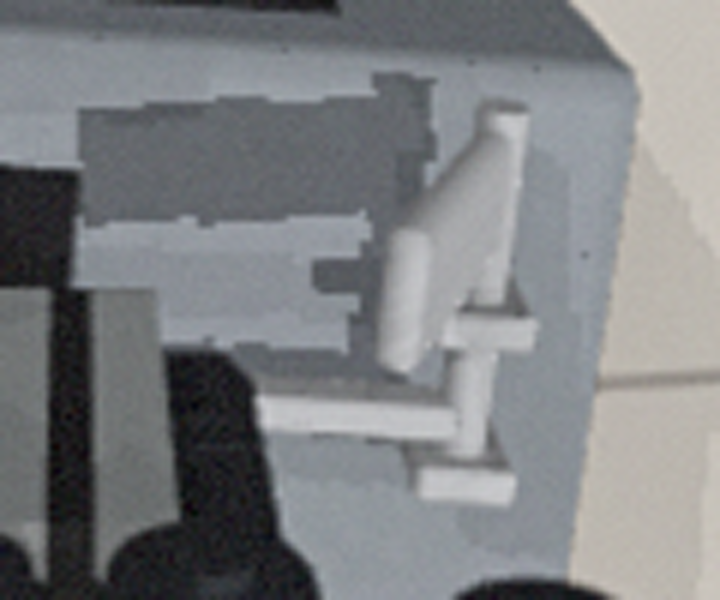

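```bash
python3 - <<'E'
from h import *
import pickle
c=pickle.load(open("w13.pkl","rb"));cs=camera_info("scene");ci=camera_info("side")
np.set_printoptions(precision=4,suppress=True)
q=lambda u,v,z:onz(c,265+u/6,205+v/6,z)
print("paddle end",q(405,300,.171),"ends",q(412,232,.171),q(395,370,.171))
print("axle front",q(505,112,.112),"rear",q(472,430,.112))
m=lambda u,v:onz(c,90+u/2.6,185+v/2.6,.09)
print("front edge",m(60,42),m(690,82),"right edge",m(728,95),m(715,215))
f=m(690,82)-m(60,42);print("yaw front",-np.arctan2(f[0],f[1]))
a=q(472,430,.112)-q(505,112,.112);print("yaw axle",np.arctan2(a[1],a[0]))
print("paddle3",tri(ray(c,265+405/6,205+300/6),ray(cs,170+505/4.2,190+200/4.2),ray(ci,200+330/4,145+110/4)))
E
```

```text
paddle end [0.546  0.1184 0.171 ] ends [0.534  0.1199 0.171 ] [0.5585 0.1165 0.171 ]
axle front [0.536  0.1471 0.112 ] rear [0.603  0.1397 0.112 ]
front edge [ 0.4952 -0.1285  0.09  ] [0.5354 0.1592 0.09  ] right edge [0.543  0.1767 0.09  ] [0.6044 0.1708 0.09  ]
yaw front -0.1388888529251406
yaw axle -0.1098707608635812
paddle3 (array([0.5459, 0.1193, 0.1688]), [np.float64(0.0011833552860309906), np.float64(0.0029692692228430505), np.float64(0.001907824256940277)])
```

```bash
python3 - <<'E'
from h import *
Rt=toolR(1.45,0)
a=np.array([.537,.072,.23]); b=np.array([.537,.072,.150])
twist(a,Rt,6); twist(b,Rt,5,p=a,r=Rt)
E
```

```text
N 6 row mm [ 1.3  9.7 15.1] rot [-0.0019  0.0011  0.008 ] deg/row 0.48
N 5 row mm [ 0.  0. 16.] rot [0. 0. 0.] deg/row 0.0
```

```bash
python3 -m inch '0.0013 0.0097 0.0151 -0.0019 0.0011 0.008 1;0.0013 0.0097 0.0151 -0.0019 0.0011 0.008 1;0.0013 0.0097 0.0151 -0.0019 0.0011 0.008 1;0.0013 0.0097 0.0151 -0.0019 0.0011 0.008 1;0.0013 0.0097 0.0151 -0.0019 0.0011 0.008 1;0.0013 0.0097 0.0151 -0.0019 0.0011 0.008 1;0 0 0 0 0 0 1;0 0 0 0 0 0 1'
python3 - <<'E'
from h import *
Rt=toolR(1.45,0)
b=np.array([.537,.072,.150]);print(T()[0]); twist(b,Rt,5)
cv2.imwrite("pics/w16.png",grab_frame("wrist"))
a=grab_frame("scene");cv2.imwrite("pics/s16.png",cv2.resize(a[150:310,180:340],None,fx=3.7,fy=3.7,interpolation=2))
E
```

```text
time: 15.33
tool_pos: [0.5355, 0.072, 0.2294]
tool_rot: [-0.001, 0.748, 0.664, -0.001]
contact_force: [-0.5, 0.4, 1.2]
gripper_width: 0.0
[0.53549057 0.07204852 0.22943859]
N 5 row mm [ 0.   0.3 15.9] rot [-0.0005  0.0001  0.0003] deg/row 0.03
```

View pics/w16.png

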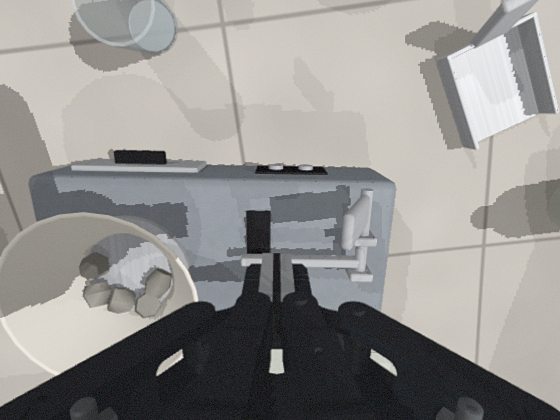

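View pics/s16.png

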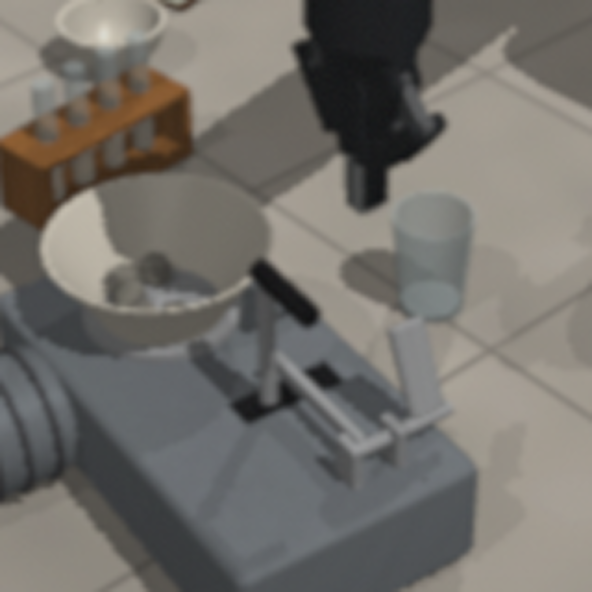

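```bash
python3 -m inch '0 0.0003 0.0159 0 0 0 1;0 0.0003 0.0159 0 0 0 1;0 0.0003 0.0159 0 0 0 1;0 0.0003 0.0159 0 0 0 1;0 0.0003 0.0139 0 0 0 1;0 0 0 0 0 0 1'
python3 - <<'E'
from h import *
a=grab_frame("scene");cv2.imwrite("pics/s17.png",cv2.resize(a[150:310,180:340],None,fx=3.7,fy=3.7,interpolation=2))
E
```

```text
time: 15.93
tool_pos: [0.5369, 0.0717, 0.1516]
tool_rot: [-0.001, 0.748, 0.664, -0.001]
contact_force: [-0.3, 0.8, 0.1]
gripper_width: 0.001
```

View pics/s17.png

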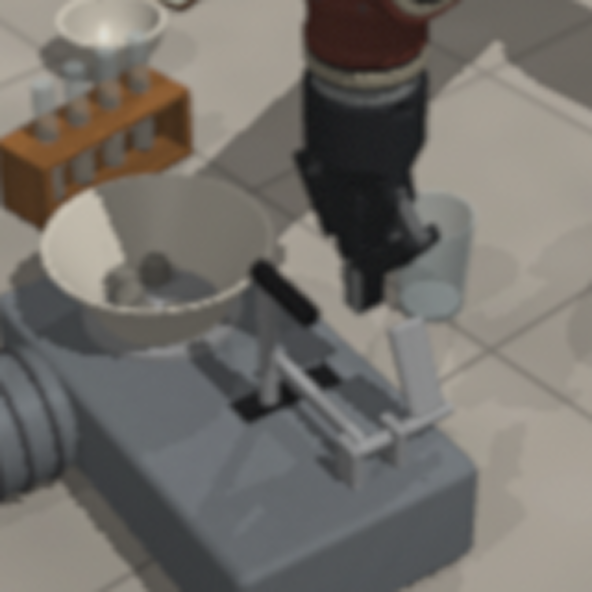

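```bash
python3 -m inch '0.01 0 0 0 0 0 1;0.01 0 0 0 0 0 1;0.01 0 0 0 0 0 1;0.01 0 0 0 0 0 1;0.01 0 0 0 0 0 1;0.01 0 0 0 0 0 1'
python3 - <<'E'
from h import *
a=grab_frame("scene");cv2.imwrite("pics/s18.png",cv2.resize(a[150:310,180:340],None,fx=3.7,fy=3.7,interpolation=2))
E
```

```text
time: 16.48
tool_pos: [0.5461, 0.1325, 0.154]
tool_rot: [0.001, 0.748, 0.664, 0.001]
contact_force: [0.5, -0.6, 0.8]
gripper_width: -0.003
```

View pics/s18.png

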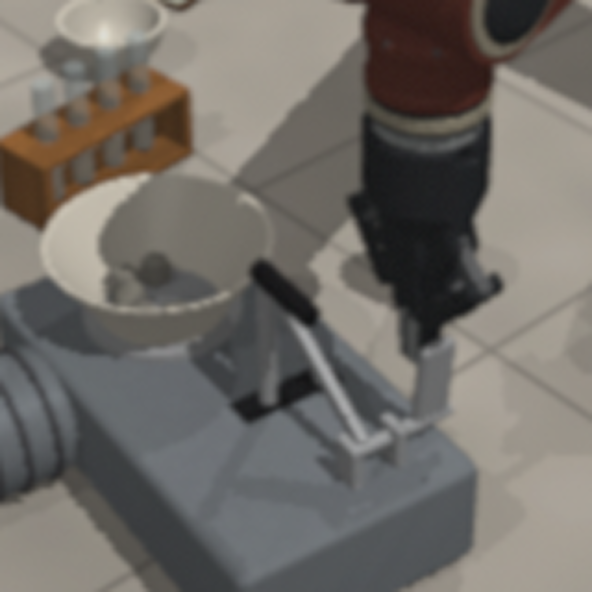

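```bash
python3 -m inch '0.01 0 0 0 0 0 1;0.01 0 0 0 0 0 1;0.01 0 0 0 0 0 1;0.008 0 0 0 0 0 1;0 0 0 0 0 0 1;0 0 0 0 0 0 1'
python3 - <<'E'
from h import *
a=grab_frame("scene");cv2.imwrite("pics/s19.png",cv2.resize(a[150:310,180:340],None,fx=3.7,fy=3.7,interpolation=2))
E
```

```text
time: 17.03
tool_pos: [0.5504, 0.1693, 0.1534]
tool_rot: [0.001, 0.748, 0.664, 0.0]
contact_force: [0.2, 0.5, -0.5]
gripper_width: 0.003
```

View pics/s19.png

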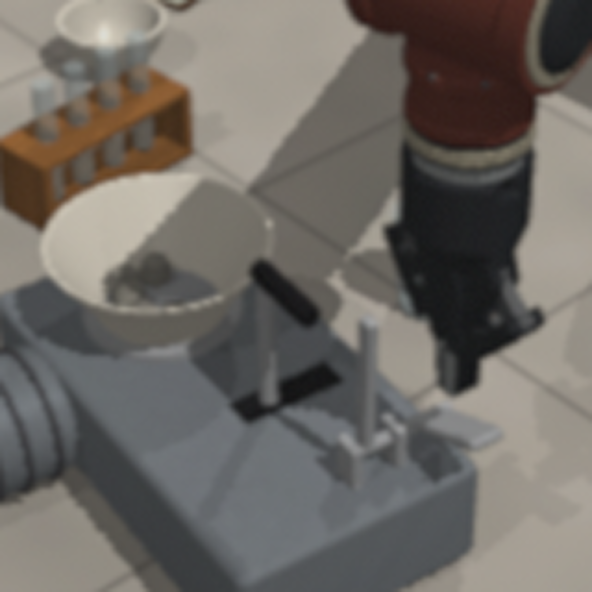

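```bash
python3 -m inch '0 -0.01 -0.012 0 0 0 1;0 -0.01 -0.025 0 0 0 1;0 -0.01 -0.025 0 0 0 1;0 -0.01 -0.03 0 0 0 0.5;0 -0.01 -0.03 0 0 0 0;0 0 -0.03 0 0 0 0;0 0 0 0 0 0 0'
python3 - <<'E'
from h import *
print(T()[0]); twist([.54,.076,.31],toolR(-.12,0),14)
E
```

```text
time: 17.67
tool_pos: [0.5028, 0.175, 0.3138]
tool_rot: [0.004, 0.748, 0.664, 0.006]
contact_force: [1.0, 0.4, 1.4]
gripper_width: 0.569
[0.50278375 0.17501779 0.31381551]
N 14 row mm [-3.   7.8  0.3] rot [ 0.0006 -0.001   0.1122] deg/row 6.43
```

```bash
python3 -m inch '-0.003 0.0078 0.0003 0.0006 -0.001 0.1122 0;-0.003 0.0078 0.0003 0.0006 -0.001 0.1122 0;-0.003 0.0078 0.0003 0.0006 -0.001 0.1122 0;-0.003 0.0078 0.0003 0.0006 -0.001 0.1122 0;-0.003 0.0078 0.0003 0.0006 -0.001 0.1122 0;-0.003 0.0078 0.0003 0.0006 -0.001 0.1122 0;-0.003 0.0078 0.0003 0.0006 -0.001 0.1122 0;-0.003 0.0078 0.0003 0.0006 -0.001 0.1122 0;-0.003 0.0078 0.0003 0.0006 -0.001 0.1122 0;-0.003 0.0078 0.0003 0.0006 -0.001 0.1122 0'
python3 -m inch '-0.003 0.0078 0.0003 0.0006 -0.001 0.1122 0;-0.003 0.0078 0.0003 0.0006 -0.001 0.1122 0;-0.003 0.0078 0.0003 0.0006 -0.001 0.1122 0;-0.003 0.0078 0.0003 0.0006 -0.001 0.1122 0;0 0 0 0 0 0 0;0 0 0 0 0 0 0'
python3 - <<'E'
from h import *
import pickle
print(T()[0],state()["joint_pos"].round(2))
pickle.dump(camera_info("wrist"),open("w20.pkl","wb"));cv2.imwrite("pics/w20.png",grab_frame("wrist"))
E
```

```text
time: 18.5
tool_pos: [0.5441, 0.1075, 0.3023]
tool_rot: [0.001, 0.987, 0.161, -0.005]
contact_force: [0.2, -1.2, 0.2]
gripper_width: 0.997
time: 19.0
tool_pos: [0.5371, 0.0755, 0.3015]
tool_rot: [0.001, 0.998, -0.059, -0.007]
contact_force: [-0.1, 0.3, 0.1]
gripper_width: 1.0
[0.53713968 0.07553742 0.30145299] [ 0.   -0.17  1.71 -0.    1.61  0.12]
```

View pics/w20.png

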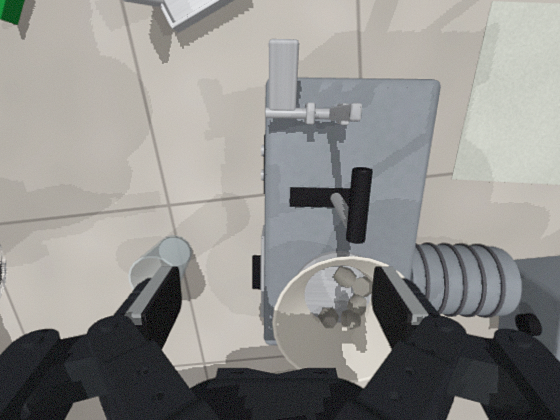

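```bash
python3 - <<'E'
from h import *
import pickle
np.set_printoptions(precision=4,suppress=True)
c=pickle.load(open("w20.pkl","rb"));cs=camera_info("scene")
im=cv2.imread("pics/w20.png");m=(im.max(2)<45).astype(np.uint8);m[:,:347]=0;m[:160]=0;m[250:]=0;m[:,380:]=0
ys,xs=np.nonzero(m);print(xs.min(),xs.max(),ys.min(),ys.max(),m.sum())
rt=cv2.minAreaRect(np.float32(np.column_stack([xs,ys])));print(rt)
b=cv2.boxPoints(rt);s=b[np.argsort(b[:,1])]
t0=s[:2].mean(0);t1=s[2:].mean(0)
P0=onz(c,*t0,.197);P1=onz(c,*t1,.197);print("free end",P0,"stem end",P1,np.linalg.norm(P0-P1),"yaw",-np.arctan2(*(P0-P1)[:2]))
d=(P0-P1)/np.linalg.norm(P0-P1);g=P0-d*.022; print("grip",g)
y=-np.arctan2(*(P0-P1)[:2])
Rt=toolR(y,0);t=np.array([g[0],g[1],.195-.019]);print(t)
print("tongue top/paddle",onz(c,283,110,.112))
twist(t+[0,0,.07],Rt,5);
E
```

```text
347 371 168 242 1389
((356.5392150878906, 204.63182067871094), (22.278541564941406, 75.06578063964844), 6.072457313537598)
free end [0.6044 0.0987 0.197 ] stem end [0.5954 0.0378 0.197 ] 0.06154166474118899 yaw -0.14756339220352674
grip [0.6012 0.0769 0.197 ]
[0.6012 0.0769 0.176 ]
tongue top/paddle [0.5511 0.1463 0.112 ]
N 5 row mm [12.7 -1.9 11. ] rot [0.0007 0.0026 0.006 ] deg/row 0.38
```

```bash
python3 -m inch '0.0127 -0.0019 0.011 0.0007 0.0026 0.002 0.4;0.0127 -0.0019 0.011 0.0007 0.0026 0.002 0.4;0.0127 -0.0019 0.011 0.0007 0.0026 0.002 0.4;0.0127 -0.0019 0.011 0.0007 0.0026 0.002 0.4;0.0147 -0.0005 0.011 0.0007 0.0026 0.002 0.4;0 0 0 0 0 0 0.4;0 0 0 0 0 0 0.4'
python3 - <<'E'
from h import *
print(T()[0]);twist([.603,.076,.176],toolR(-.13,0),5)
cv2.imwrite("pics/w21.png",grab_frame("wrist"))
E
```

```text
time: 19.63
tool_pos: [0.6024, 0.0762, 0.245]
tool_rot: [0.0, 0.998, -0.064, -0.001]
contact_force: [-0.5, -0.0, -0.5]
gripper_width: 0.6
[0.60237351 0.07623467 0.24499766]
N 5 row mm [ 0.2  0.  13.8] rot [0.0001 0.0005 0.0005] deg/row 0.04
```

View pics/w21.png

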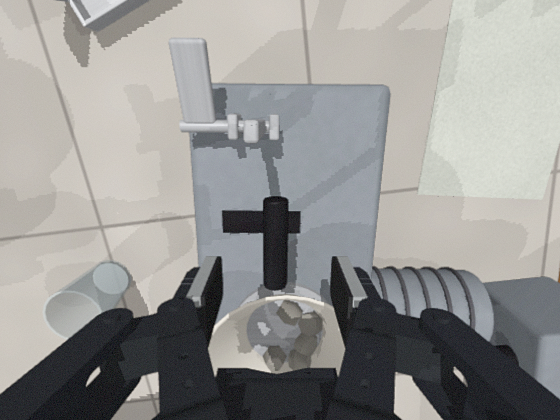

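The bar at (275,243) is centred between the fingers (x about 277) and parallel to them, so I'll descend and close.

```bash
python3 -m inch '0.0002 0 0.0138 0 0 0 0.4;0.0002 0 0.0138 0 0 0 0.4;0.0002 0 0.0138 0 0 0 0.4;0.0002 0 0.0138 0 0 0 0.4;0.0002 0 0.0138 0 0 0 0.4;0 0 0 0 0 0 0.4;0 0 0 0 0 0 0.4'
python3 -m inch '0 0 0 0 0 0 0.6;0 0 0 0 0 0 0.7;0 0 0 0 0 0 0.8;0 0 0 0 0 0 1;0 0 0 0 0 0 1;0 0 0 0 0 0 1;0 0 0 0 0 0 1'
python3 - <<'E'
from h import *
cv2.imwrite("pics/w22.png",grab_frame("wrist"))
E
```

```text
time: 20.27
tool_pos: [0.6026, 0.0758, 0.1751]
tool_rot: [0.0, 0.998, -0.065, -0.002]
contact_force: [0.9, 0.7, 0.8]
gripper_width: 0.599
time: 20.85
tool_pos: [0.6016, 0.0762, 0.1785]
tool_rot: [0.0, 0.998, -0.065, -0.003]
contact_force: [-11.1, 0.7, 6.5]
gripper_width: 0.164
```

View pics/w22.png

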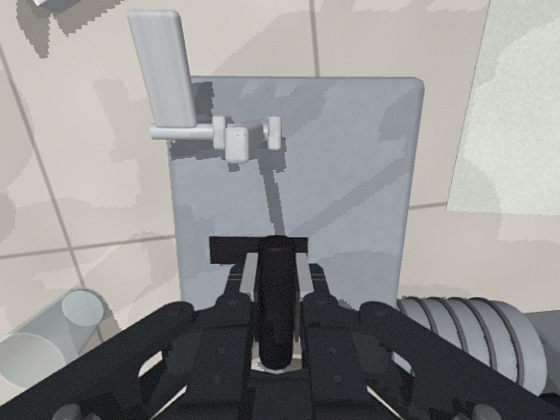

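```bash
python3 -m inch '-0.0064 0 0.0002 0 0.055 0 1;-0.0064 0 0.0002 0 0.055 0 1;-0.0064 0 0.0002 0 0.055 0 1;-0.0064 0 0.0002 0 0.055 0 1;-0.0064 0 0.0002 0 0.055 0 1;0 0 0 0 0 0 1'
python3 -c "
from h import *
print(T()[0],T()[1].as_matrix()[2].round(3))"
python3 -m inch '-0.0064 0 0.0002 0 0.055 0 1;-0.0064 0 0.0002 0 0.055 0 1;-0.0064 0 0.0002 0 0.055 0 1;-0.0064 0 0.0002 0 0.055 0 1;0 0 0 0 0 0 1;0 0 0 0 0 0 1'
python3 -c "
from h import *
p,r=T();print(p,r.as_matrix()[2].round(3),state()['contact_force'].round(1))
g=p-.019*r.as_matrix()[:,2];print('grip',g,'lever',np.arcsin((.6025-g[0])/.135/.99),np.arccos((g[2]-.06)/.135))
a=grab_frame('scene');cv2.imwrite('pics/s23.png',cv2.resize(a[150:310,180:340],None,fx=3.7,fy=3.7,interpolation=2))"
```

```text
time: 21.4
tool_pos: [0.5719, 0.0802, 0.1747]
tool_rot: [0.009, 0.988, -0.064, 0.139]
contact_force: [2.8, 0.2, 1.2]
gripper_width: 0.165
[0.57191282 0.08024233 0.17472725] [ 0.277 -0.    -0.961]
time: 21.9
tool_pos: [0.5517, 0.083, 0.1679]
tool_rot: [0.016, 0.966, -0.063, 0.25]
contact_force: [4.7, -1.0, 5.8]
gripper_width: 0.163
[0.55167581 0.08300461 0.16790008] [ 0.484 -0.001 -0.875] [ 4.7 -1.   5.8]
grip [0.5425479  0.08416858 0.18452315] lever 0.4651707300094977 0.3965636881044488
```

View pics/s23.png

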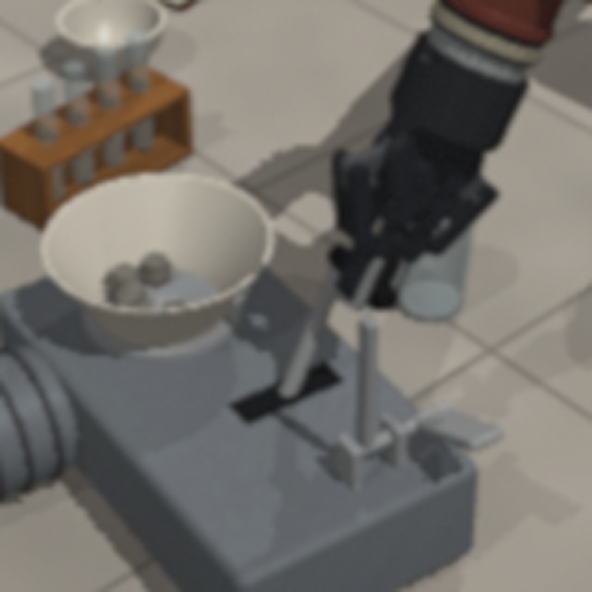

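```bash
python3 -m inch '-0.0058 0 0 0 0.05 0 1;-0.0035 0 0 0 0.03 0 1;0 0 0 0 0 0 1;0 0 0 0 0 0 1;0 0 0 0 0 0 1'
python3 -c "
from h import *
p,r=T();print(p,r.as_matrix()[2].round(3),state()['contact_force'].round(1))"
python3 -m inch '-0.003 0 0 0 0.01 0 1;-0.002 0 0 0 0 0 1;0 0 0 0 0 0 1;0 0 0 0 0 0 1'
python3 -c "
from h import *
p,r=T();print(p,r.as_matrix()[2].round(3),state()['contact_force'].round(1))"
```

```text
time: 22.37
tool_pos: [0.5444, 0.084, 0.1642]
tool_rot: [0.018, 0.955, -0.062, 0.288]
contact_force: [2.1, -0.4, 8.3]
gripper_width: 0.164
[0.54441327 0.08403164 0.16416147] [ 0.552 -0.001 -0.834] [ 2.1 -0.4  8.3]
time: 22.7
tool_pos: [0.541, 0.0845, 0.1622]
tool_rot: [0.018, 0.954, -0.062, 0.294]
contact_force: [4.8, -0.7, 8.4]
gripper_width: 0.161
[0.54102698 0.08448542 0.16219074] [ 0.563 -0.002 -0.827] [ 4.8 -0.7  8.4]
```

```bash
python3 -m inch '-0.003 0 0 0 0.01 0 1;-0.003 0 0 0 0 0 1;0 0 0 0 0 0 1;0 0 0 0 0 0 1'
python3 -c "
from h import *
p,r=T();g=p-.019*r.as_matrix()[:,2];print(g,r.as_matrix()[2].round(3),state()['contact_force'].round(1))"
python3 -m inch '-0.003 0 0 0 0 0 1;0 0 0 0 0 0 1;0 0 0 0 0 0 1'
python3 -c "
from h import *
p,r=T();g=p-.019*r.as_matrix()[:,2];print(g,r.as_matrix()[2].round(3),state()['contact_force'].round(1))"
```

```text
time: 23.03
tool_pos: [0.5402, 0.0846, 0.1621]
tool_rot: [0.018, 0.95, -0.061, 0.305]
contact_force: [33.9, -4.9, -4.0]
gripper_width: 0.164
[0.52926947 0.08593387 0.17752782] [ 0.581 -0.003 -0.814] [33.9 -4.9 -4. ]
time: 23.28
tool_pos: [0.54, 0.0845, 0.1621]
tool_rot: [0.018, 0.949, -0.061, 0.308]
contact_force: [50.0, -6.4, -10.1]
gripper_width: 0.161
[0.52896803 0.08592221 0.17753341] [ 0.587 -0.003 -0.81 ] [ 50.   -6.4 -10.1]
```

```bash
python3 -m inch '0.002 0 0 0 0 0 1;0.002 0 0 0 0 0 1;0 0 0 0 0 0 1;0 0 0 0 0 0 1;0 0 0 0 0 0 1'
python3 -c "
from h import *
p,r=T();g=p-.019*r.as_matrix()[:,2];print(g,state()['contact_force'].round(1))
for n in('scene','side'):cv2.imwrite(f'pics/{n}24.png',grab_frame(n))
cv2.imwrite('pics/w24.png',grab_frame('wrist'))"
```

```text
time: 23.7
tool_pos: [0.5403, 0.0845, 0.162]
tool_rot: [0.018, 0.951, -0.062, 0.303]
contact_force: [27.5, -3.4, -0.8]
gripper_width: 0.16
[0.52937161 0.08591795 0.17752849] [27.5 -3.4 -0.8]
```

View pics/scene24.png

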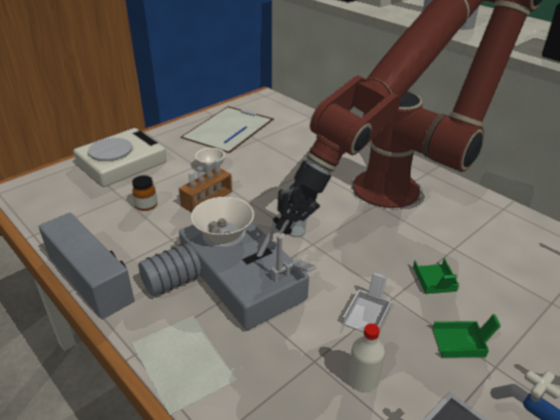

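View pics/side24.png

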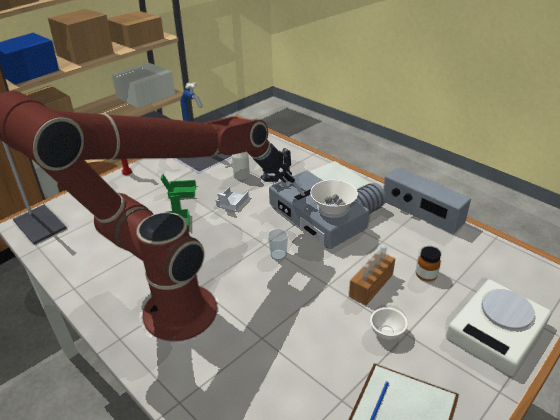

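View pics/w24.png

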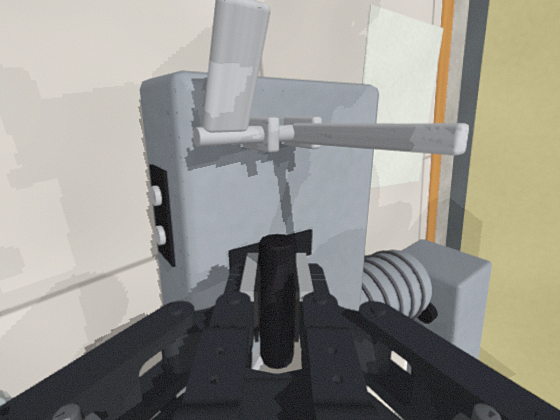

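```bash
python3 -c "
from h import *
print(state()['contact_force'].round(1),state()['gripper_width'],job_done())"
```

```text
the job is handed in; nothing more can be done
[27.9 -3.8 -1.1] 0.16354059582339625 None
```

The job is done and handed in at about 24 s of the 72 s allowed. The five lumps are in the hopper and the empty tray stands flat at its old place. The catch was flipped right over before I pulled the lever, and the arm still holds the lever at its stop.

- **Lumps and tray:** the wrist picture after the dump showed all five lumps in the hopper. The tray was empty and standing flat on the bench.
- **Catch:** the pictures show its tongue upright and its paddle lying out to the mill's +y side.
- **Lever:** the grip moved about 74 mm, where a full pull should give about 71 mm. Further pulling no longer moved it, and the force rose sharply, so it is at its stop.
- **Forces:** the wrist force peaked at about 50 N against the stop, so I backed off. It was about 28 N at hand-in. The 40 N limit is for the arm and the gripper's body. The 50 N came through the fingers on the grip bar, with no sign of the body touching anything.
- **Surroundings:** by eye, the bottle, jar, bowl, rack, beaker and green look-alikes look unmoved in the last scene and side pictures; I did not measure them.

One disagreement: different mill edges gave its turn as anything from -0.05 to -0.16 rad. I used -0.12 for the catch and -0.13 for the lever, and both moves worked.

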